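Put the shoehorn away in the sliding-cover shoe-care case

ROBOT

A 6-joint arm with a two-finger parallel gripper is mounted at the origin on the work surface. World frame = base frame: x ahead of the robot, y to its left, z up, the work surface at z = 0. Lengths are in m, angles in rad, forces in N, time in s.
With the tool pointing down it reaches from about 0.3 to 0.95 m from the base axis. Payload 3.1 kg.
Tool frame: the origin (TCP) lies between the finger pads; the fingertips stand 19 mm ahead of it and the grasp point (between the pads) is the TCP (env.nose_length is the distance from the TCP to the fingertips, in m); z points along the fingers, x is the direction in which the jaws open and shut, and the axes are right-handed (so a half turn about z gives the same grasp; the last joint's range is limited). The gripper opens to 85 mm and grips with 20 to 120 N. Pads are 22 mm wide; open, the fingers measure 114 mm over their backs; the gripper's body (76 mm by 85 mm) begins 54 mm behind the grasp point. The pads swing forward as they close: fully open they stand 13 mm farther back than shut.
Start: joints at [-1.362, 0.308, 1.634, -0, 1.2, -0.07], TCP at [0.172, -0.601, 0.25] pointing down, gripper open.
Joint ranges: [-3.06, 3.06], [-0.79, 1.96], [0.05, 2.63], [-1.19, 4.34], [0.05, 2.64], [-2.94, 2.94]. Speed limits (rad/s): [2.79, 2.79, 3.14, 3.14, 3.14, 3.14].

INTERFACE

Orientations are given as a unit quaternion [x, y, z, w].
In Python, from rig import readout, viewer, workorder, env gives the robot as it stands.
- The arm moves only by the tool move_arm, never from a script. Its argument "targets" is a list that holds one entry, the list of rows, each a list of 7 numbers: the shift along the tool's x, y, z in cm, then the turn, a rotation vector about the tool's x, y, z in rad, then the opening, from 0 (shut) to 1 (fully open). In form: [[[dx, dy, dz, wx, wy, wz, gripper], ...]]. A call has 1 to 20 rows; each row shifts and turns the commanded pose from where the row before left it, along the tool's axes as they then stand; what a row does not reach is not made up. A row lasts 1/12 s, in which the tool goes at most 41.7 mm and 7.16 degrees, less where a joint would pass 70% of its speed; a pose out of reach is approached as far as the arm can. A call is refused whole if a number of a shift passes 4.17 or a number of a turn 0.125, either way. A call with a gripper value outside its range is refused whole. The fingers move at their own pace and stop on an object; "squeeze" is the grip in N (left out, the last holds). Time passes only in rows, so rows that do not move let the fingers close. It gives the time, the measured TCP pose, the force and the opening at its end, in the units of the state.
- readout.state(): the state, without advancing time (a new reading comes with each control period).
- viewer.camera(name): name is "side" or "top"; returns the picture (480x640x3 uint8, red, green, blue); there is no depth.
- viewer.camera_params(name): a dict with "camera_matrix" (3x3 intrinsics, pixels), "view" (4x4, takes a point from world to camera coordinates). Camera axes: x right, y down, z forward; pixel columns grow to the right and rows downward; lengths in m; the calibration is good to about 2 mm. A picture is of the moment at which its call begins. camera_params takes no time and is no camera call.
- workorder.hand_in(): hands the job in, once; it reports no verdict.
The state is a dict: "t": time; "joint_pos": joint angles; "dq": joint speeds; "joint_torque": joint torques, N m; "position": TCP position; "ee_rot": TCP orientation; "wrist_force": force on the tool from outside, world axes, zero at the start; "ft_torque": the same for the moment, N m; "gripper_width": opening from 0.0 (shut) to 1.0 (fully open).
Only numpy, scipy, OpenCV 4.12 (cv2) and the standard library are available. Lean on these libraries where they do the work, as an engineer would, in place of code of your own. Each camera call takes 0.05 s, during which the arm holds its last target.

TASK

Slide the cover of the shoe-care case on the slanted shelf back up the slope, lay the shoehorn gently across the two ribs inside so that it drops fully into both notches (broad blade in the wide notch), then slide the cover fully shut. Do not force the shoehorn down, and leave the door wedge and the two shoe trees where they are.

Things in the scene. Friction and masses are not known exactly. Their poses are not given: they have to be found in the camera images.
- case: Wooden case fixed on a slatted shelf sloping 30 deg up away from the robot. Origin: centre of its underside; x up the slope, y along the case to the left, z square out of the slope (leans 30 deg to the robot). In these axes: outside 130 (x) by 180 (y) mm, inside x -60 to 60, y -85 to 85, floor top z 4, rim z 44. In it a cradle of two cork ribs, nothing else above z 8.
- rib_wide (a point): On the case: nominal place of the left rib's notch, at rib-top height (case x 0, y 45, z 34 mm); case axes. Cork rib, non-slip, 10 mm thick, 90 mm long along case x; its square notch is 39 mm wide, floor z 26 (8 mm deep). The cradle with both ribs fits loosely, stiff to slide: the real notch centres lie at case x -14 to +14 mm, NOT reported: look with the cover open, or feel.
- rib_narrow (a point): On the case: nominal place of the right rib's notch (case x 0, y -45, z 34 mm); case axes. The same rib but its notch is 25 mm wide; its centre has the same unreported x shift as the wide one's. A shoehorn off the notches stops on the rib tops, 8 mm too high, and the cover cannot pass over it.
- cover_rails (a point): Middle between the upper ends of the cover's two guide rails (case x 185, y 0, z 53 mm). The rails are 5 mm thick at case y -95..-90 and 90..95, tops at z 53, from x -65 to 185; the cover runs between them.
- cover (a joint): How far the case's cover is slid open, up the slope along the case's +x, in m: 0 fully shut (end stop), 0.118 fully open (end stop). It stays where it is left; about 3 to 4 N moves it.
- cover_ridge (a point): Centre of the finger ridge on the cover: dark wooden bar 12 mm thick (case x), 70 mm long (case y), 16 mm high, on the 5 mm thick cover. 8 mm above the cover's top, 8 mm below the ridge's top; in the case's frame x = -50 mm + cover opening, y 0, z 57. Cover's underside z 44, its lower edge 13 mm down the slope from here. Axes as the case's.
- shoehorn_mid (a point): Middle of the shoehorn, 7 mm above its flat underside. x: along it to the blade; z: up. 150 mm long: dark wooden handle 20 wide, 14 high (x -75 to 15), flat nickel blade 34 wide, 7 to 10 thick (x 15 to 75), round end. 100 to 200 g, balance at x -3. Lies flat on the table left or right of the shelf. Seated: x along case +y, z along case +z, this point at case z 33 mm, y within 10 mm of 0.
- wedge: Black rubber door wedge, 120 by 40 mm, up to 26 mm high, on the other side of the shelf; leave alone. Origin under its centre.
- tree_left: Red cedar shoe tree, about 270 mm long along its x and 70 mm wide, 62 mm high with a brass hook up to 95 mm; far left; leave alone. Origin under its centre.
- tree_right: The other cedar shoe tree, the same, far right; leave alone. Origin under its centre.
Mind the look-alikes: they are no part of the job. Of the things that look like the part that bears shoehorn_mid, the middle-sized one is meant.

How it is judged:
By the outcome, as a careful person would: the job done as asked, in the order asked, and still so for the second after the job is handed in, with the robot touching nothing.
It also fails if it takes over 67 s, if anything falls off the work surface, if the arm or the gripper's body presses on something with over 40 N, if the wrist force passes 120 N, or if a joint passes its speed limit or range.

## Working session

There is one attempt and no reset: what is moved stays moved. The work goes in short steps, Python scripts to look and compute and a tool call to move; the robot and the scene stay as the last step left them, time stands still between calls to the robot, and variables do not carry over. Pictures are saved under pics/ and viewed, and the job is handed in when it is done.

Besides the shell and the picture viewer there is one more tool, called as name(argument=value, ...) on one line, values as JSON. move_arm: Moves the arm, as the interface text tells. Its arguments: {"type":"object","properties":{"targets":{"type":"array","items":{"type":"array","items":{"type":"array","items":{"type":"number"}}}},"squeeze":{"type":"number"}},"required":["targets"]}

```bash
ls; mkdir -p pics; python3 - <<'E'
from rig import readout, viewer, workorder, env
import cv2, numpy as np
print(readout.state()); print(env.nose_length)
for n in ["side","top"]:
    im=viewer.camera(n); cv2.imwrite(f"pics/{n}0.png",im[:,:,::-1]); p=viewer.camera_params(n); print(n,p)
E
```

```text
pics
{'t': 0.0, 'joint_pos': array([-1.36173124e+00,  3.09008962e-01,  1.63519951e+00,  9.47313526e-06,
        1.19971167e+00, -6.96876593e-02]), 'dq': array([-5.15981239e-06,  1.86274540e-04,  8.39589778e-05, -6.97466466e-05,
       -1.01058137e-04, -1.01278378e-03]), 'joint_torque': array([-1.18752861e-03, -4.15253878e+01, -2.76665300e+01, -2.86580544e-04,
        1.02728789e-02, -9.81725805e-06]), 'position': array([ 0.17179279, -0.60010683,  0.2490384 ]), 'ee_rot': array([ 7.98483473e-01, -6.02015605e-01, -8.75299600e-04, -7.66924424e-04]), 'wrist_force': array([-0.77424225, -0.47440951, -0.75321412]), 'ft_torque': array([ 0.00429007, -0.01427582, -0.02310375]), 'gripper_width': 1.0011127912301658}
0.019
side {'camera_matrix': array([[561.17794852,   0.        , 327.15689096],
       [  0.        , 561.17794852, 238.72957616],
       [  0.        ,   0.        ,   1.        ]]), 'view': array([[-0.97978684, -0.19985392,  0.0087273 ,  0.51721367],
       [-0.15262812,  0.71863572, -0.67843007,  0.23657921],
       [ 0.12931516, -0.66604888, -0.73461315,  1.54246803],
       [ 0.        ,  0.        ,  0.        ,  1.        ]])}
top {'camera_matrix': array([[501.27479349,   0.        , 321.52585309],
       [  0.        , 501.27479349, 246.12909649],
       [  0.        ,   0.        ,   1.        ]]), 'view': array([[-0.02367384, -0.99938561, -0.02584485, -0.03889746],
       [-0.9906641 ,  0.02692328, -0.1336405 ,  0.54384012],
       [ 0.13425422,  0.02243978, -0.99069282,  1.09965869],
       [ 0.        ,  0.        ,  0.        ,  1.        ]])}
```

View pics/side0.png

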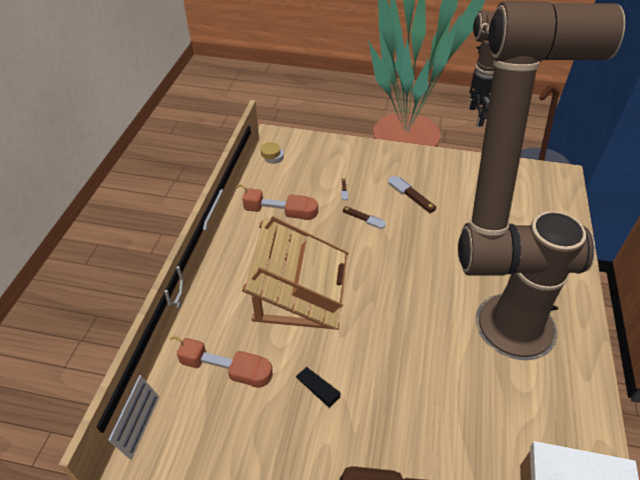

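View pics/top0.png

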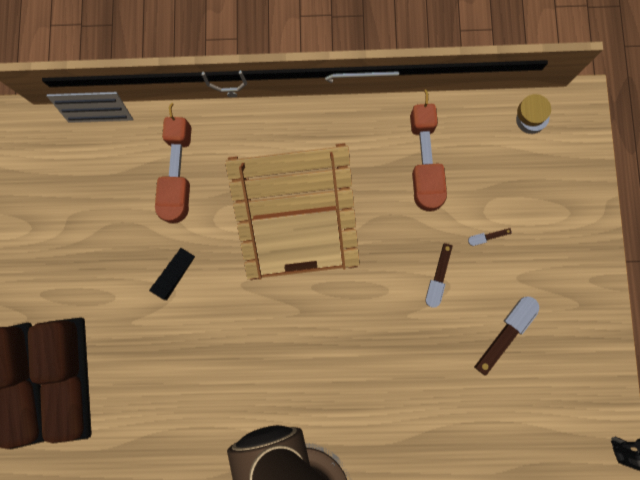

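The top view shows the case at about (300,215), and three shoehorns at (440,272), (490,237) and (507,335). I'll zoom in and measure them.

```bash
cat > h.py <<'E'
from rig import readout, viewer, workorder, env
import cv2, numpy as np
from scipy.spatial.transform import Rotation as R
def P(n):
    p=viewer.camera_params(n); return p["camera_matrix"],p["view"]
def ray(n,u,v):
    K,V=P(n); d=np.linalg.inv(K)@[u,v,1]; Rm=V[:3,:3]; return -Rm.T@V[:3,3], Rm.T@d
def atz(n,u,v,z):
    o,d=ray(n,u,v); return o+d*(z-o[2])/d[2]
def proj(n,X):
    K,V=P(n); X=np.atleast_2d(X); c=X@V[:3,:3].T+V[:3,3]; q=c@K.T; return q[:,:2]/q[:,2:]
def tri(a,b):  # (u,v) top, side
    A=[];y=[]
    o1,d1=ray("top",*a);o2,d2=ray("side",*b)
    s,*_=np.linalg.lstsq(np.c_[d1,-d2],o2-o1,rcond=None)
    p,q=o1+d1*s[0],o2+d2*s[1]; return (p+q)/2,np.linalg.norm(p-q)
def crop(im,x0,y0,w,h,k,fn):
    c=im[y0:y0+h,x0:x0+w,::-1]; cv2.imwrite(fn,cv2.resize(c,None,fx=k,fy=k,interpolation=cv2.INTER_CUBIC))
E
python3 - <<'E'
import cv2
from h import *
t=cv2.imread("pics/top0.png")[:,:,::-1]; s=cv2.imread("pics/side0.png")[:,:,::-1]
crop(t,220,135,150,150,4,"pics/t_case.png")
crop(s,235,205,130,130,4.5,"pics/s_case.png")
crop(t,400,220,150,160,3.7,"pics/t_horn.png")
for e in [((447,245),(433,305)),((510,231),(470,241)),((485,369),(533,301))]:
    a,b=atz("top",*e[0],.007),atz("top",*e[1],.007); print(a,b,np.linalg.norm(a-b))
E
```

```text
[ 0.54136149 -0.34189652  0.007     ] [ 0.40462527 -0.30241581  0.007     ] 0.14232189425745367
[ 0.57003641 -0.48838015  0.007     ] [ 0.54923693 -0.39519485  0.007     ] 0.0954783668453799
[ 0.26013922 -0.41023204  0.007     ] [ 0.40818145 -0.52817502  0.007     ] 0.18928034873784338
```

View pics/t_case.png

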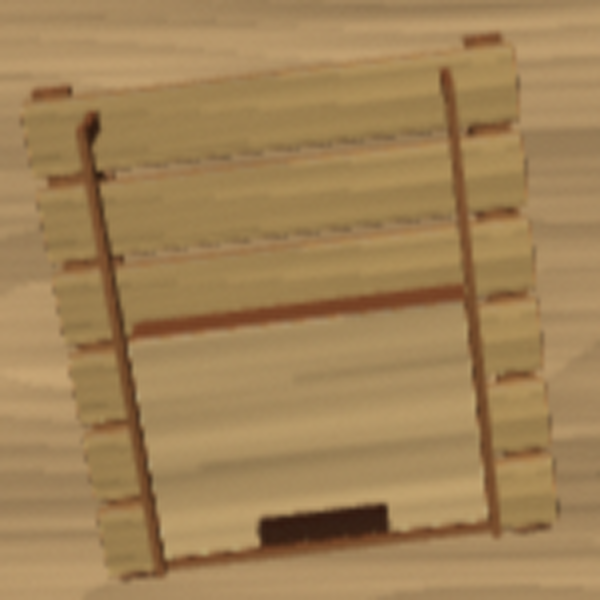

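View pics/s_case.png

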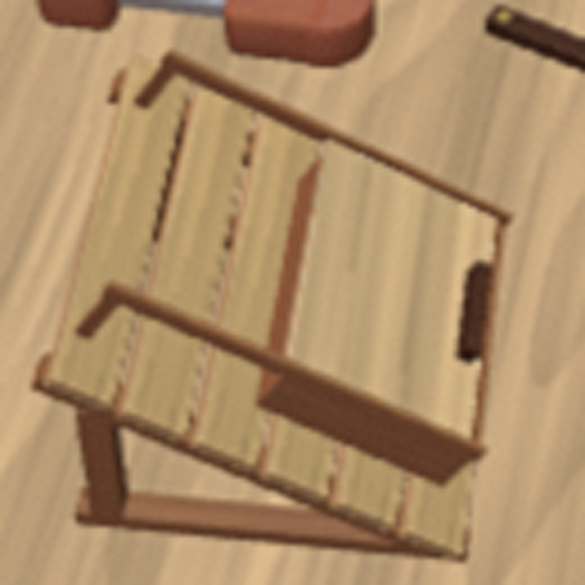

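View pics/t_horn.png

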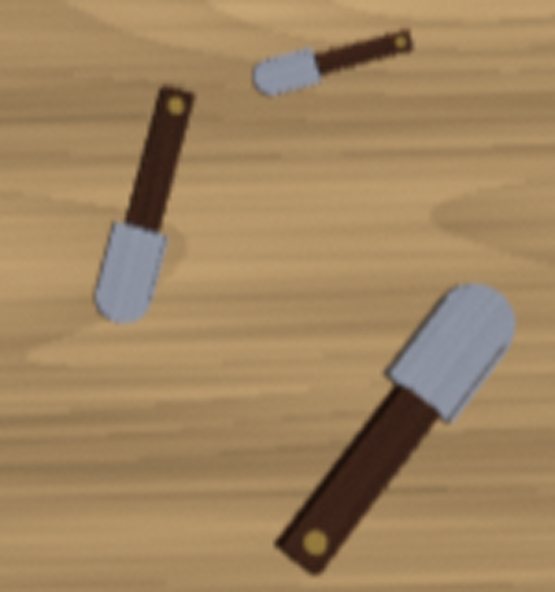

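```bash
cat >> h.py <<'E'
def Tcase(p):
    x,y,z,yaw=p[:4]; tilt=np.radians(30)
    Rm=(R.from_euler('z',yaw)*R.from_euler('y',-tilt)).as_matrix(); return Rm,np.array([x,y,z])
E
python3 - <<'E'
from h import *
from scipy.optimize import least_squares
rails=np.array([[-65,92.5,53],[185,-92.5,53],[-65,-92.5,53],[185,92.5,53],[-50,35,65],[-50,-35,65]])/1000.
top=np.array([[259.5,277.5],[331.5,153],[343.7,268],[241.7,164.5],[285.2,267],[316.6,264]])
side=np.array([[341.7,305.3],[272.6,217.6],[347.9,253.2],[259.7,269.2]])
def f(p):
    Rm,t=Tcase(p); X=rails@Rm.T+t
    return np.r_[(proj("top",X)-top).ravel(),(proj("side",X[:4])-side).ravel()]
r=least_squares(f,[.5,.05,.08,0]);print(r.x,np.degrees(r.x[3])); print(r.fun.reshape(-1,2).round(1))
Rm,t=Tcase(r.x); print(t, Rm@[.0,0,.034]+t, Rm@[.0,0,0]+t)
np.save("case.npy",r.x)
E
```

```text
[ 0.56505813 -0.00191196  0.05316613  0.08947402] 5.126483537489751
[[ 0.6 -0.7]
 [ 0.8  1.2]
 [ 0.3 -0.9]
 [-1.1  0.5]
 [-0.2  2.9]
 [ 0.6  2.2]
 [-0.9  0.2]
 [-2.3 -0.7]
 [-1.   0.6]
 [-2.6 -1. ]]
[ 0.56505813 -0.00191196  0.05316613] [ 0.54812613 -0.00343099  0.082611  ] [ 0.56505813 -0.00191196  0.05316613]
```

```bash
cat >> h.py <<'E'
def box(x0,x1,y0,y1,z0,z1):
    c=np.array([[x,y,z] for x in(x0,x1) for y in (y0,y1) for z in(z0,z1)])/1000.
    e=[(i,j) for i in range(8) for j in range(i) if bin(i^j).count('1')==1]; return c,e
def overlay(n,im,p,boxes,x0,y0,w,h,k,fn):
    im=im[y0:y0+h,x0:x0+w,::-1]; im=cv2.resize(im,None,fx=k,fy=k,interpolation=cv2.INTER_CUBIC)
    Rm,t=Tcase(p)
    for b,col in boxes:
        c,e=box(*b); q=((proj(n,c@Rm.T+t)+.5-[x0,y0])*k)
        for i,j in e: cv2.line(im,tuple(int(v) for v in q[i]),tuple(int(v) for v in q[j]),col,1,cv2.LINE_AA)
    cv2.imwrite(fn,im)
E
python3 - <<'E'
from h import *
p=np.load("case.npy")
B=[((-65,185,90,95,44,53),(0,0,255)),((-65,185,-95,-90,44,53),(0,0,255)),((-65,65,-90,90,0,44),(255,0,0)),((-56,-44,-35,35,49,65),(0,255,0))]
t=cv2.imread("pics/top0.png")[:,:,::-1]; s=cv2.imread("pics/side0.png")[:,:,::-1]
overlay("top",t,p,B,220,135,150,150,4,"pics/ot.png")
overlay("side",s,p,B,235,205,130,130,4.5,"pics/os.png")
E
```

```text
(no output)
```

View pics/ot.png

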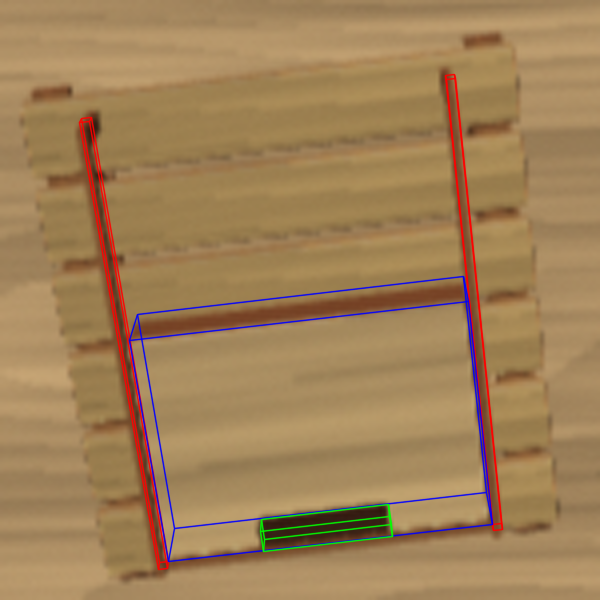

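View pics/os.png

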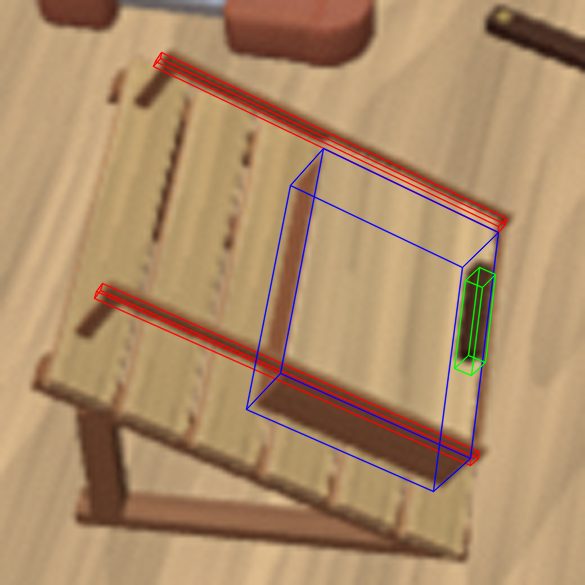

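```bash
python3 - <<'E'
from h import *
from scipy.optimize import least_squares
# rail tops outer/inner avg and case box: features
F=np.array([[-65,92.5,53],[185,-92.5,53],[-65,-92.5,53],[185,92.5,53]])/1000.
top=np.array([[259.5,277.5],[331.5,153],[343.7,268],[241.7,164.5]])-.5
side=np.array([[341.7,305.3],[272.6,217.6],[347.9,253.2],[259.7,269.2]])-.5
def mk(p):
    return (R.from_euler('z',p[3])*R.from_euler('y',-p[4])*R.from_euler('x',p[5])).as_matrix()
def f(p,pr=0):
    X=F@mk(p).T+p[:3]
    return np.r_[(proj("top",X)-top).ravel(),(proj("side",X)-side).ravel()]
r=least_squares(f,[.5,.05,.08,0,.5,0]);print(r.x[:3],np.degrees(r.x[3:])); print(r.fun.reshape(-1,2).round(1))
for a,b in zip(top,side): print(tri(a,b))
E
```

```text
[ 0.56348162 -0.00122965  0.05655563] [ 5.10152763 29.50697868 -0.1064556 ]
[[ 0.5  0.3]
 [ 0.8  1.6]
 [ 0.5  0.2]
 [-1.2  0.9]
 [ 0.1  0.2]
 [-1.8 -0.6]
 [ 0.   0.4]
 [-2.1 -0.8]]
(array([0.47333077, 0.08444497, 0.07242128]), np.float64(0.00037902801410231074))
(array([ 0.70435567, -0.07964956,  0.19577845]), np.float64(0.008357584814301731))
(array([ 0.48934246, -0.09958384,  0.07378917]), np.float64(0.00010592864412938494))
(array([0.68859612, 0.10089778, 0.19040325]), np.float64(0.007353834711760127))
```

```bash
python3 - <<'E'
from h import *
p=np.array([.5635,-.0012,.0592,np.radians(5.0)])
B=[((-65,185,90,95,44,53),(0,0,255)),((-65,185,-95,-90,44,53),(0,0,255)),((-65,65,-90,90,0,44),(255,0,0)),((-56,-44,-35,35,49,65),(0,255,0))]
t=cv2.imread("pics/top0.png")[:,:,::-1]; s=cv2.imread("pics/side0.png")[:,:,::-1]
overlay("top",t,p,B,220,135,150,150,4,"pics/ot2.png")
overlay("side",s,p,B,235,205,130,130,4.5,"pics/os2.png")
a=cv2.imread("pics/ot2.png");b=cv2.imread("pics/os2.png")
cv2.imwrite("pics/o2.png",cv2.resize(np.hstack([a,cv2.resize(b,(600,600))]),(800,400)))
E
```

```text
(no output)
```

View pics/ot2.png

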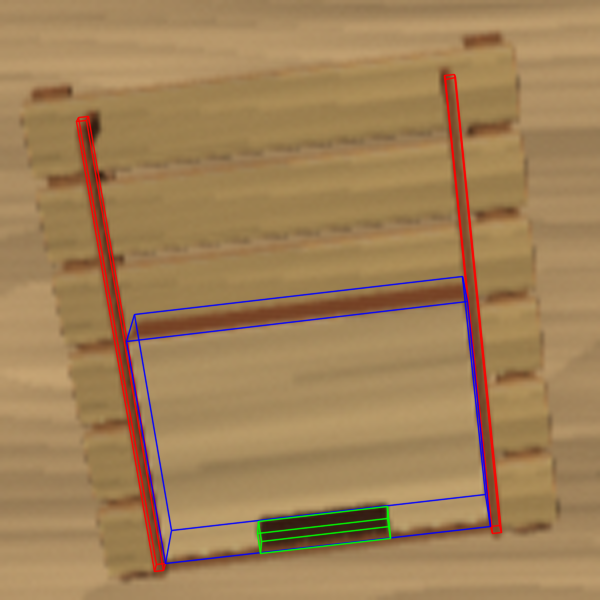

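View pics/os2.png

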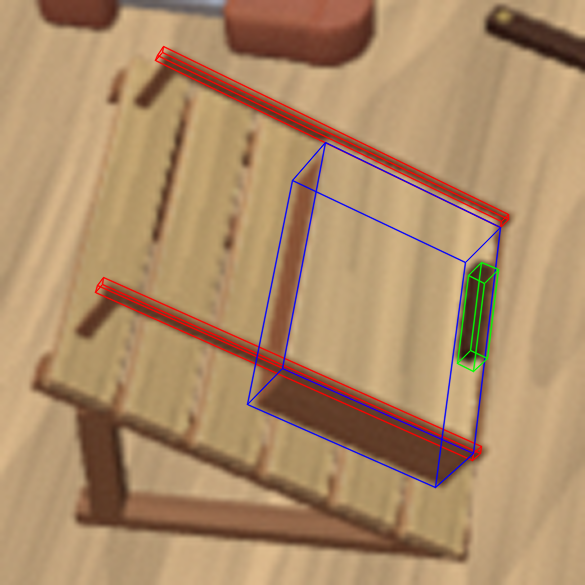

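```bash
cat >> h.py <<'E'
CASE=[.5640,-.0013,.0575,np.radians(5.05)]
def cw(x,y,z):
    Rm,t=Tcase(CASE); return Rm@(np.array([x,y,z])/1000)+t
def wc(X):
    Rm,t=Tcase(CASE); return Rm.T@(np.array(X)-t)*1000
def toolcase():  # tool z=-case z, tool x=case x
    Rm,_=Tcase(CASE); return np.c_[Rm[:,0],-Rm[:,1],-Rm[:,2]]
def now():
    s=readout.state(); return R.from_quat(s["ee_rot"]).as_matrix(),s["position"],s
def row(Rt,pt,n,R0=None,p0=None):
    if R0 is None: R0,p0,_=now()
    w=R.from_matrix(R0.T@Rt).as_rotvec()/n; dR=R.from_rotvec(w).as_matrix()
    A=np.zeros((3,3)); Q=np.eye(3)
    for k in range(n): A+=Q; Q=Q@dR
    d=np.linalg.solve(A,R0.T@(pt-p0))
    r=np.r_[d*100,w].round(3)
    # path check
    p=p0.copy();Q=R0.copy();zs=[]
    for k in range(n): p=p+Q@r[:3]/100; Q=Q@R.from_rotvec(r[3:]).as_matrix(); zs.append(p.round(3).tolist())
    print("row",r.tolist(),"x",n); print("mid",zs[n//2],"end",zs[-1],"target",pt.round(4),"minz",min(z[2] for z in zs))
def st():
    Rm,p,s=now(); print("t%.2f"%s["t"],"p",p.round(4),"case",wc(p).round(1),"F",s["wrist_force"].round(1),"g%.3f"%s["gripper_width"],"q",s["joint_pos"].round(2))
    print("tilt err deg",np.degrees(R.from_matrix(toolcase().T@Rm).as_rotvec()).round(2))
E
python3 - <<'E'
from h import *
row(toolcase(),cw(-50,0,97),20)
E
```

```text
row [-0.797, -3.44, 0.718, 0.018, 0.022, -0.067] x 20
mid [0.434, -0.32, 0.184] end [0.475, -0.01, 0.117] target [ 0.4726 -0.0094  0.1165] minz 0.117
```

move_arm(targets=[[[-0.8,-3.44,0.7,0.018,0.022,-0.067,0.4],[-0.8,-3.44,0.7,0.018,0.022,-0.067,0.4],[-0.8,-3.44,0.7,0.018,0.022,-0.067,0.4],[-0.8,-3.44,0.7,0.018,0.022,-0.067,0.4],[-0.8,-3.44,0.7,0.018,0.022,-0.067,0.4],[-0.8,-3.44,0.7,0.018,0.022,-0.067,0.4],[-0.8,-3.44,0.7,0.018,0.022,-0.067,0.4],[-0.8,-3.44,0.7,0.018,0.022,-0.067,0.4],[-0.8,-3.44,0.7,0.018,0.022,-0.067,0.4],[-0.8,-3.44,0.7,0.018,0.022,-0.067,0.4],[-0.8,-3.44,0.7,0.018,0.022,-0.067,0.4],[-0.8,-3.44,0.7,0.018,0.022,-0.067,0.4],[-0.8,-3.44,0.7,0.018,0.022,-0.067,0.4],[-0.8,-3.44,0.7,0.018,0.022,-0.067,0.4],[-0.8,-3.44,0.7,0.018,0.022,-0.067,0.4],[-0.8,-3.44,0.7,0.018,0.022,-0.067,0.4],[-0.8,-3.44,0.7,0.018,0.022,-0.067,0.4],[-0.8,-3.44,0.7,0.018,0.022,-0.067,0.4],[-0.8,-3.44,0.7,0.018,0.022,-0.067,0.4],[-0.8,-3.44,0.7,0.018,0.022,-0.067,0.4]]])

```text
t: 1.77
position: [0.4735, -0.0089, 0.1202]
ee_rot: [0.965, 0.041, 0.26, -0.01]
wrist_force: [1.8, 1.0, 1.2]
gripper_width: 0.399
```

```bash
python3 - <<'E'
from h import *
t=viewer.camera("top"); s=viewer.camera("side"); st()
row(toolcase(),cw(-50,0,97),3)
crop(t,220,135,150,180,3.3,"pics/t1.png"); crop(s,235,175,150,150,4,"pics/s1.png")
R0,p,_=now()
print(proj("top",p),proj("side",p), proj("top",p+R0[:,2]*.012),proj("side",p+R0[:,2]*.012))
E
```

```text
t1.87 p [ 0.4686 -0.0055  0.1165] case [-53.1   4.2  98.8] F [ 0.  -0.   0.3] g0.400 q [-0.2   0.    2.42  0.58  0.26 -0.82]
tilt err deg [ 0.19 -0.36  0.03]
row [0.104, 0.141, 0.058, -0.001, 0.002, -0.0] x 3
mid [0.471, -0.008, 0.116] end [0.473, -0.009, 0.117] target [ 0.4726 -0.0094  0.1165] minz 0.116
[[298.77870534 276.71790294]] [[349.36256705 269.01364122]] [[298.81327007 274.29081477]] [[347.04673314 271.2682655 ]]
```

View pics/t1.png

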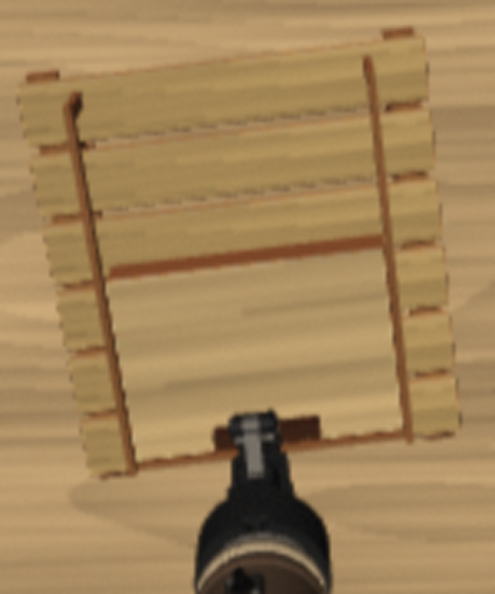

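View pics/s1.png

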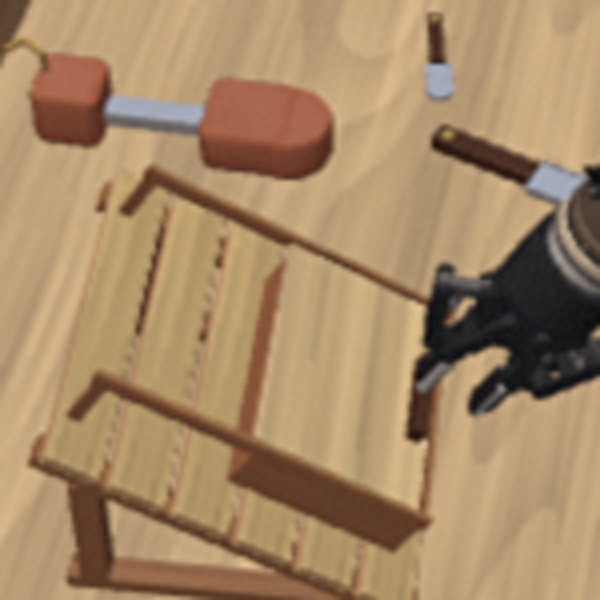

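move_arm(targets=[[[0.1,0.14,0.3,0,0.002,0,0.4],[0.1,0.14,0.5,0,0.002,0,0.4],[0.1,0.14,0.5,0,0.002,0,0.4],[0,0,0.5,0,0,0,0.4],[0,0,0.5,0,0,0,0.4],[0,0,0.4,0,0,0,0.4],[0,0,0.2,0,0,0,0.4],[0,0,0,0,0,0,0.4]]])

```text
t: 2.53
position: [0.4913, -0.0136, 0.0965]
ee_rot: [0.964, 0.039, 0.262, -0.01]
wrist_force: [0.1, 0.2, -0.6]
gripper_width: 0.4
```

```bash
python3 - <<'E'
from h import *
s=viewer.camera("side"); st()
crop(s,235,175,150,150,4,"pics/s2.png")
E
```

```text
t2.58 p [ 0.4913 -0.0135  0.0966] case [-44.1  -5.8  70.6] F [-0.4 -0.1 -0.4] g0.401 q [-0.2   0.1   2.39  0.8   0.2  -1.03]
tilt err deg [-0.23  0.45  0.34]
```

View pics/s2.png

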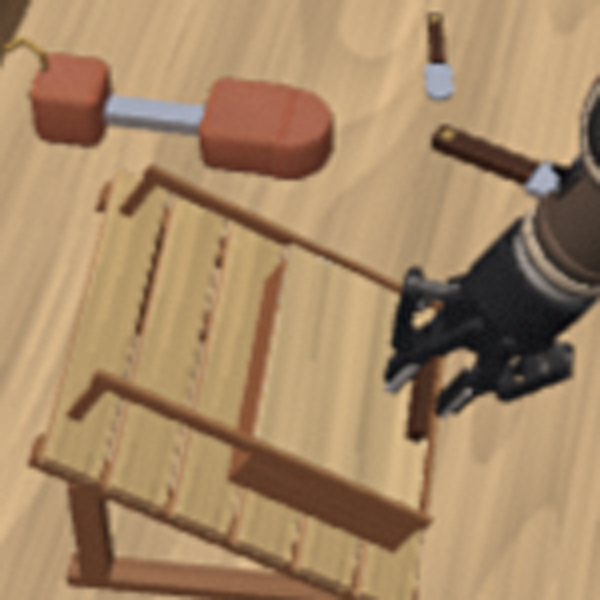

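move_arm(targets=[[[0,-0.3,0.15,0,0,0,0.4],[0,-0.3,0.15,0,0,0,0.4],[0.5,0,0,0,0,0,0.4],[1,0,0,0,0,0,0.4],[1,0,0,0,0,0,0.4],[1,0,0,0,0,0,0.4],[1,0,0,0,0,0,0.4],[1,0,0,0,0,0,0.4],[1,0,0,0,0,0,0.4],[1,0,0,0,0,0,0.4],[1,0,0,0,0,0,0.4],[0,0,0,0,0,0,0.4]]])

```text
t: 3.58
position: [0.5672, -0.0017, 0.1392]
ee_rot: [0.964, 0.039, 0.264, -0.01]
wrist_force: [0.2, 0.1, 0.1]
gripper_width: 0.402
```

```bash
python3 - <<'E'
from h import *
s=viewer.camera("side"); st()
crop(s,235,175,150,150,4,"pics/s3.png")
E
```

```text
t3.63 p [ 0.5669 -0.0015  0.1389] case [43.2 -0.5 69.1] F [-1.5 -1.7  4.4] g0.401 q [-0.14  0.13  2.22  0.4   0.29 -0.57]
tilt err deg [-0.3  0.7  0.3]
```

View pics/s3.png

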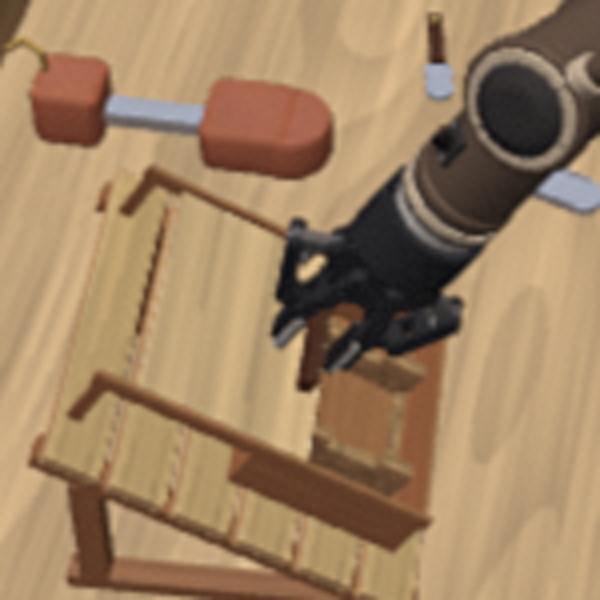

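The cover is sliding, and the ribs have come into view in the side picture. I'll keep pushing to the end stop.

move_arm(targets=[[[1,0,0,0,0,0,0.4],[1,0,0,0,0,0,0.4],[1,0,0,0,0,0,0.4],[0.5,0,0,0,0,0,0.4],[0,0,0,0,0,0,0.4]]])

```text
t: 4.05
position: [0.5922, 0.0016, 0.1537]
ee_rot: [0.965, 0.04, 0.259, -0.011]
wrist_force: [-14.3, -5.1, 12.9]
gripper_width: 0.398
```

move_arm(targets=[[[0.2,0,0,0,0,0,0.4],[0.2,0,0,0,0,0,0.4],[0,0,0,0,0,0,0.4]]])

```text
t: 4.3
position: [0.5926, 0.0017, 0.1539]
ee_rot: [0.966, 0.04, 0.257, -0.011]
wrist_force: [-24.3, -8.9, 17.4]
gripper_width: 0.398
```

```bash
python3 - <<'E'
from h import *
st()
E
```

```text
t4.30 p [0.5926 0.0017 0.1539] case [73.   0.4 69.1] F [-24.3  -8.9  17.4] g0.398 q [-0.12  0.16  2.14  0.31  0.35 -0.47]
tilt err deg [-0.07 -0.24  0.26]
```

move_arm(targets=[[[-0.8,0,0,0,0,0,0.4],[-0.5,0,-0.5,0,0,0,0.4],[0,0,-2,0,0,0,0.4],[0,0,-3,0,0,0,0.4],[0,0,-3,0,0,0,0.4],[0,0,0,0,0,0,0.4]]])

```text
t: 4.8
position: [0.5453, -0.0026, 0.2285]
ee_rot: [0.963, 0.04, 0.266, -0.01]
wrist_force: [1.5, -0.2, 0.4]
gripper_width: 0.402
```

```bash
python3 - <<'E'
from h import *
st()
t=viewer.camera("top"); s=viewer.camera("side"); cv2.imwrite("pics/top4.png",t[:,:,::-1]);cv2.imwrite("pics/side4.png",s[:,:,::-1])
crop(t,220,135,150,150,4,"pics/t4.png"); crop(s,235,205,130,130,4.5,"pics/s4.png")
t0=cv2.imread("pics/top0.png"); s0=cv2.imread("pics/side0.png")
c=np.vstack([cv2.resize(t0[235:315,400:480],None,fx=7,fy=7,interpolation=cv2.INTER_CUBIC)]); cv2.imwrite("pics/ht.png",c)
c=cv2.resize(s0[195:240,330:395],None,fx=10,fy=10,interpolation=cv2.INTER_CUBIC); cv2.imwrite("pics/hs.png",c)
E
```

```text
t4.80 p [ 0.5453 -0.0026  0.2285] case [ 69.3   0.4 157.5] F [ 1.5 -0.2  0.4] g0.402 q [-0.15 -0.08  2.21  0.24  0.5  -0.42]
tilt err deg [-0.29  0.89  0.23]
```

View pics/t4.png

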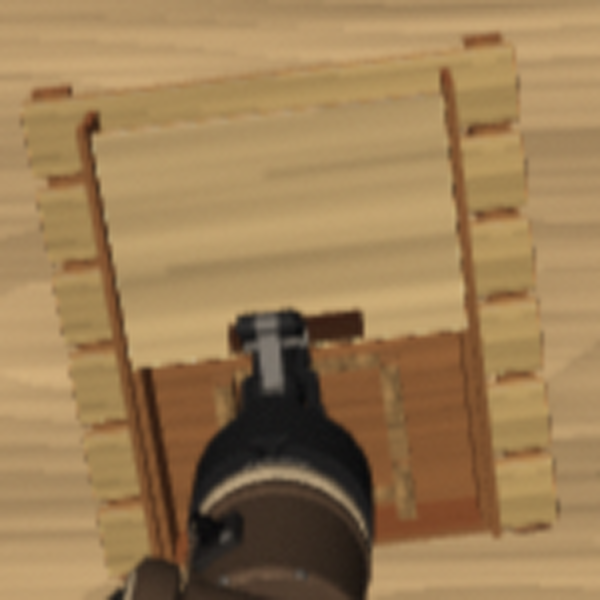

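View pics/s4.png

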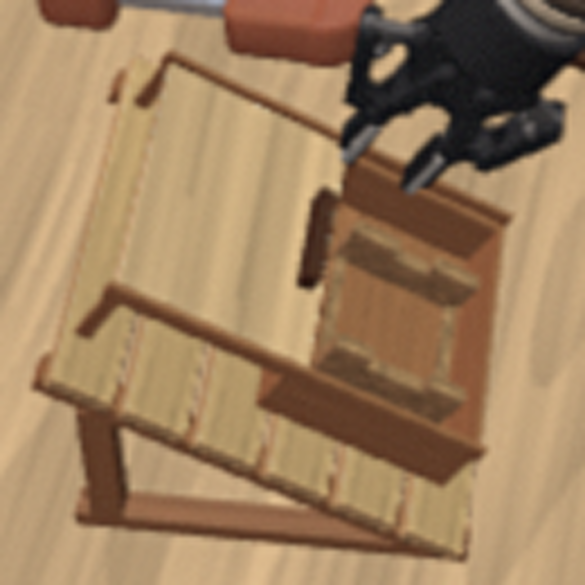

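View pics/ht.png

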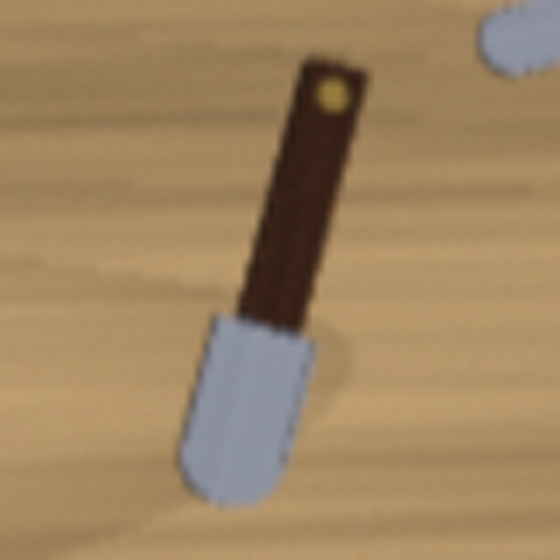

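View pics/hs.png

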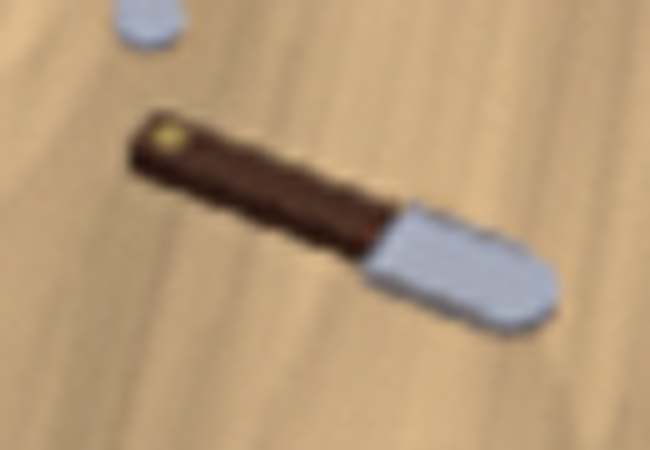

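```bash
python3 - <<'E'
from h import *
a=atz("top",447.6,244.1,.014);b=atz("top",438.1,281.1,.014);j=atz("top",437.2,281.6,.009);e=atz("top",432.4,307.1,.008)
print(a,b,j,e,np.linalg.norm((a-b)[:2]),np.linalg.norm((j-e)[:2]))
d=(e-a)[:2];print(np.linalg.norm(d),np.degrees(np.arctan2(d[1],d[0])), np.degrees(np.arctan2(*(b-a)[1::-1])))
# side: 
for u,v,z in [((157+137)/2,0,0)]: pass
sa=atz("side",330+14.9-.5,195+12.8-.5,.014); sj=atz("side",330+38.9-.5,195+23-.5,.011); se=atz("side",330+53.5-.5,195+30.5-.5,.008)
print(sa,sj,se)
E
```

```text
[ 0.54249074 -0.34178444  0.014     ] [ 0.45820687 -0.31546636  0.014     ] [ 0.45741452 -0.31439459  0.009     ] [ 0.39991177 -0.30061398  0.008     ] 0.08829729398088584 0.05913096493220836
0.14840407454093646 163.8936347975483 162.65875103534304
[ 0.54072194 -0.34385567  0.014     ] [ 0.45722976 -0.3167022   0.011     ] [ 0.40690995 -0.29604864  0.008     ]
```

```bash
cat >> h.py <<'E'
def tooldown(yaw):
    x=np.array([np.cos(yaw),np.sin(yaw),0]); z=np.array([0,0,-1.]); return np.c_[x,np.cross(z,x),z]
E
python3 - <<'E'
from h import *
print(row(tooldown(np.radians(73.5)),np.array([.4758,-.3211,.10]),20))
E
```

```text
row [-1.474, 1.049, 0.296, 0.016, -0.023, -0.059] x 20
mid [0.466, -0.163, 0.138] end [0.478, -0.321, 0.1] target [ 0.4758 -0.3211  0.1   ] minz 0.1
None
```

move_arm(targets=[[[-1.47,1.05,0.3,0.016,-0.023,-0.059,0.6],[-1.47,1.05,0.3,0.016,-0.023,-0.059,0.6],[-1.47,1.05,0.3,0.016,-0.023,-0.059,0.6],[-1.47,1.05,0.3,0.016,-0.023,-0.059,0.6],[-1.47,1.05,0.3,0.016,-0.023,-0.059,0.6],[-1.47,1.05,0.3,0.016,-0.023,-0.059,0.6],[-1.47,1.05,0.3,0.016,-0.023,-0.059,0.6],[-1.47,1.05,0.3,0.016,-0.023,-0.059,0.6],[-1.47,1.05,0.3,0.016,-0.023,-0.059,0.6],[-1.47,1.05,0.3,0.016,-0.023,-0.059,0.6],[-1.47,1.05,0.3,0.016,-0.023,-0.059,0.6],[-1.47,1.05,0.3,0.016,-0.023,-0.059,0.6],[-1.47,1.05,0.3,0.016,-0.023,-0.059,0.6],[-1.47,1.05,0.3,0.016,-0.023,-0.059,0.6],[-1.47,1.05,0.3,0.016,-0.023,-0.059,0.6],[-1.47,1.05,0.3,0.016,-0.023,-0.059,0.6],[-1.47,1.05,0.3,0.016,-0.023,-0.059,0.6],[-1.47,1.05,0.3,0.016,-0.023,-0.059,0.6],[-1.47,1.05,0.3,0.016,-0.023,-0.059,0.6],[-1.47,1.05,0.3,0.016,-0.023,-0.059,0.6]]])

```text
t: 6.57
position: [0.477, -0.3209, 0.0956]
ee_rot: [0.798, 0.603, 0.001, -0.001]
wrist_force: [0.8, -0.9, -0.4]
gripper_width: 0.604
```

```bash
python3 - <<'E'
from h import *
st()
t=viewer.camera("top"); s=viewer.camera("side"); cv2.imwrite("pics/top5.png",t[:,:,::-1]);cv2.imwrite("pics/side5.png",s[:,:,::-1])
st()
row(tooldown(np.radians(73.5)),np.array([.4758,-.3211,.06]),5)
crop(t,220,135,150,150,4,"pics/t5.png"); crop(s,235,205,130,130,4.5,"pics/s5.png")
crop(t,400,220,150,160,3.7,"pics/th5.png")
E
```

```text
t6.57 p [ 0.477  -0.3209  0.0956] case [ -80.4 -310.7   90.4] F [ 0.8 -0.9 -0.4] g0.604 q [-0.67  0.41  1.85  0.    0.88 -1.97]
tilt err deg [ 18.24 -26.12 -67.41]
t6.67 p [ 0.4786 -0.3221  0.0962] case [ -78.8 -312.    90.1] F [ 0.7 -0.1 -0.7] g0.602 q [-0.67  0.41  1.85  0.    0.88 -1.96]
tilt err deg [ 18.01 -26.05 -67.3 ]
row [0.003, -0.06, 0.723, 0.0, -0.001, 0.002] x 5
mid [0.477, -0.321, 0.074] end [0.476, -0.321, 0.06] target [ 0.4758 -0.3211  0.06  ] minz 0.06
```

View pics/t5.png

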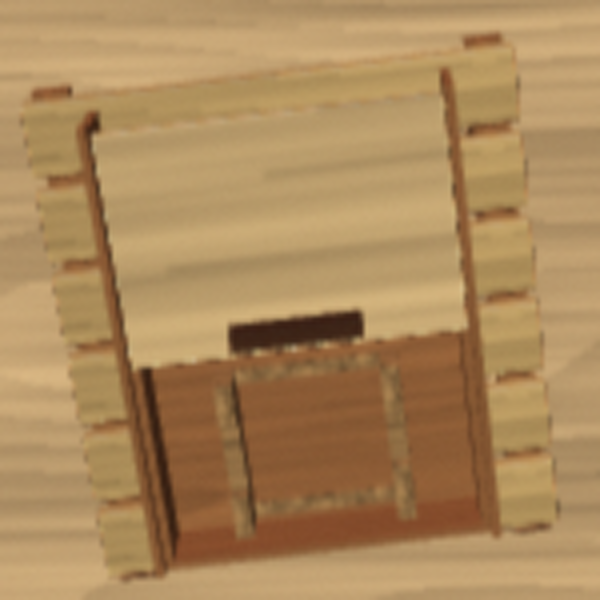

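View pics/s5.png

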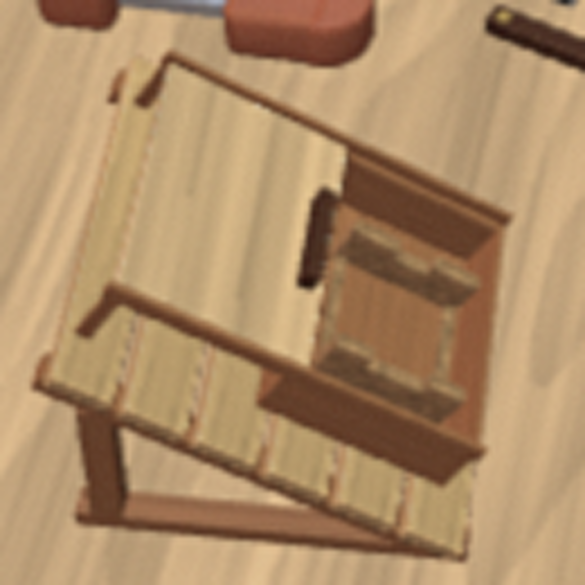

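View pics/th5.png

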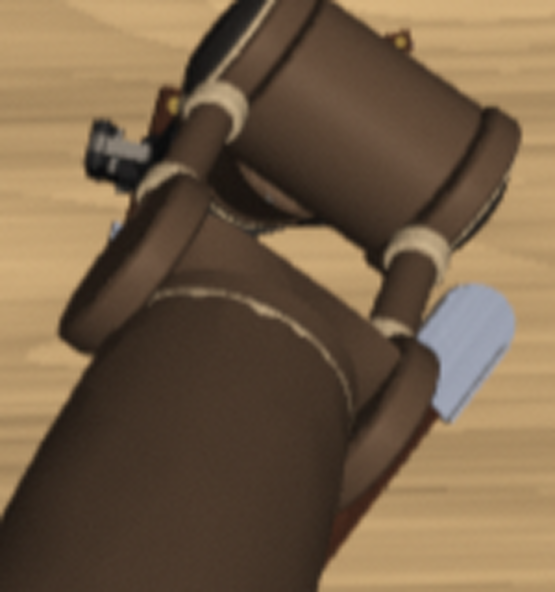

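move_arm(targets=[[[0,-0.06,0.8,0,-0.001,0.002,0.6],[0,-0.06,0.9,0,-0.001,0.002,0.6],[0,-0.06,0.9,0,-0.001,0.002,0.6],[0,-0.06,0.9,0,-0.001,0.002,0.6],[0,-0.06,0.9,0,-0.001,0.002,0.6],[0,0,0.9,0,0,0,0.6],[0,0,0.9,0,0,0,0.6],[0,0,0.8,0,0,0,0.6],[0,0,0.4,0,0,0,0.6],[0,0,0,0,0,0,0.6]]])

```text
t: 7.5
position: [0.4744, -0.3198, 0.0231]
ee_rot: [0.802, 0.598, -0.0, 0.001]
wrist_force: [-1.2, 0.8, -0.2]
gripper_width: 0.6
```

```bash
python3 - <<'E'
from h import *
st(); R0,p,_=now(); print(np.degrees(np.arctan2(R0[1,0],R0[0,0])), R0[:,2].round(3))
s=viewer.camera("side"); crop(s,320,160,100,100,6,"pics/s6.png")
E
```

```text
t7.50 p [ 0.4744 -0.3198  0.0231] case [-118.7 -309.4   28.8] F [-1.2  0.8 -0.2] g0.600 q [-0.67  0.52  1.88 -0.    0.74 -1.95]
tilt err deg [ 17.75 -26.36 -66.77]
73.43256491747466 [ 0.001 -0.002 -1.   ]
```

View pics/s6.png

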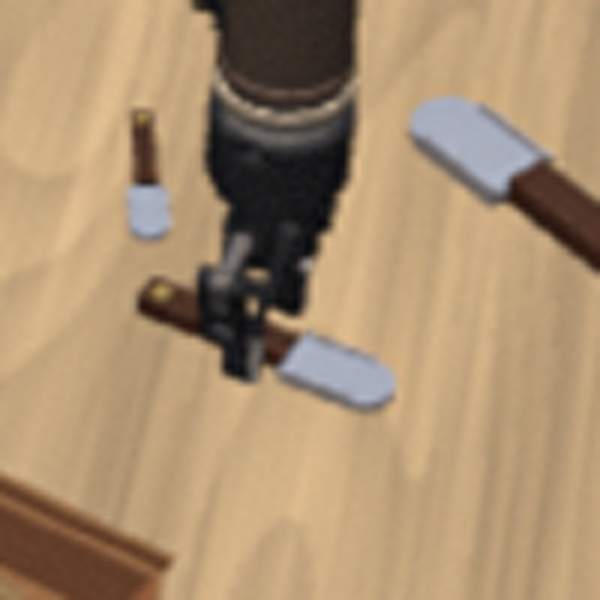

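move_arm(targets=[[[0,0,0,0,0,0,0.4],[0,0,0,0,0,0,0.2],[0,0,0,0,0,0,0],[0,0,0,0,0,0,0],[0,0,0,0,0,0,0],[0,0,0,0,0,0,0],[0,0,0,0,0,0,0]]], squeeze=35)

```text
t: 8.13
position: [0.4759, -0.3209, 0.0253]
ee_rot: [0.802, 0.598, 0.0, 0.003]
wrist_force: [-0.6, 0.1, 4.3]
gripper_width: 0.225
```

```bash
python3 - <<'E'
from h import *
st()
E
```

```text
t8.13 p [ 0.4759 -0.3209  0.0253] case [-116.5 -310.6   30.1] F [-0.6  0.1  4.3] g0.225 q [-0.67  0.52  1.87 -0.    0.74 -1.95]
tilt err deg [ 17.51 -26.31 -66.84]
```

move_arm(targets=[[[0,0,-0.5,0,0,0,0],[0,0,-1.5,0,0,0,0],[0,0,-2.5,0,0,0,0],[0,0,-2.5,0,0,0,0],[0,0,-2.5,0,0,0,0],[0,0,-2.5,0,0,0,0],[0,0,0,0,0,0,0]]])

```text
t: 8.72
position: [0.4775, -0.3219, 0.1496]
ee_rot: [0.802, 0.598, 0.001, 0.007]
wrist_force: [1.1, -1.1, -0.5]
gripper_width: 0.222
```

```bash
python3 - <<'E'
from h import *
st(); s=viewer.camera("side"); crop(s,320,160,100,100,6,"pics/s7.png")
R0,p,_=now()
d=tooldown(np.radians(73.4)); m=p-np.array([0,0,.018])
h=-R0[:,1] if True else 0
print("horn axis?",R0[:,1],proj("side",p),[proj("side",m+R0[:,1]*k).round(1) for k in (-.1,-.08,-.07,.07,.08)])
E
```

```text
t8.72 p [ 0.4775 -0.3219  0.1496] case [ -53.  -311.8  136.9] F [ 1.1 -1.1 -0.5] g0.222 q [-0.67  0.32  1.84 -0.    0.97 -1.95]
tilt err deg [ 17.11 -26.21 -66.95]
horn axis? [ 0.95848378 -0.28500511  0.00899614] [[365.18886953 183.96771448]] [array([[394.8, 199.3]]), array([[388.7, 197.1]]), array([[385.7, 196. ]]), array([[344.5, 180.9]]), array([[341.7, 179.9]])]
```

View pics/s7.png

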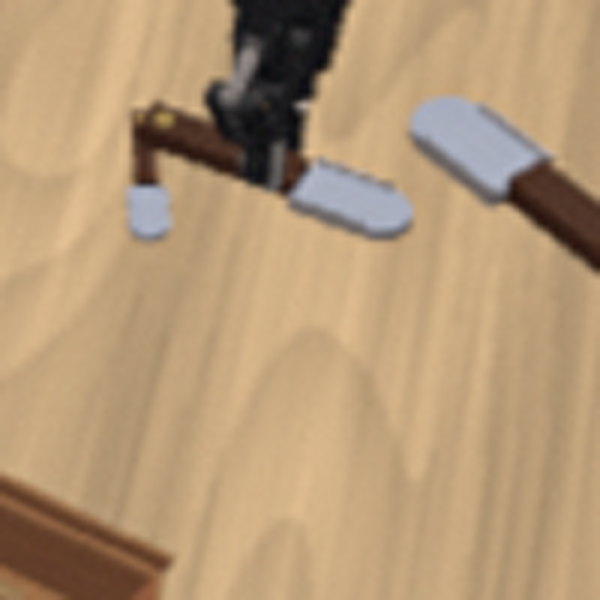

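```bash
cat > ov.py <<'E'
from h import *
import sys
def draw(p,s,tag):
    B=[((-65,185,90,95,44,53),(0,0,255)),((-65,185,-95,-90,44,53),(0,0,255)),((-65,65,-90,90,0,44),(255,0,0)),((62,74,-35,35,49,65),(0,255,0)),
    ((-60,60,-85,85,4,44),(255,0,255)),
    ((-45+s,-19.5+s,40,50,8,34),(255,255,0)),((19.5+s,45+s,40,50,8,34),(255,255,0)),((-45+s,-12.5+s,-50,-40,8,34),(255,255,0)),((12.5+s,45+s,-50,-40,8,34),(255,255,0))]
    t=cv2.imread("pics/top5.png")[:,:,::-1]; si=cv2.imread("pics/side5.png")[:,:,::-1]
    overlay("top",t,p,B,235,200,115,85,6.9,f"pics/ot{tag}.png")
    overlay("side",si,p,B,275,220,85,105,5.7*1.0,f"pics/os{tag}.png")
E
python3 - <<'E'
from ov import *
draw(CASE,0,"5")
E
```

```text
(no output)
```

View pics/ot5.png

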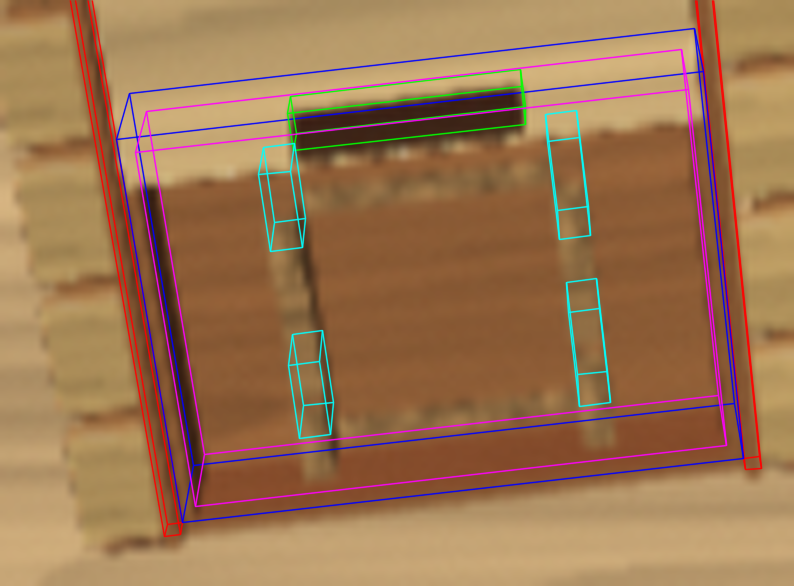

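View pics/os5.png

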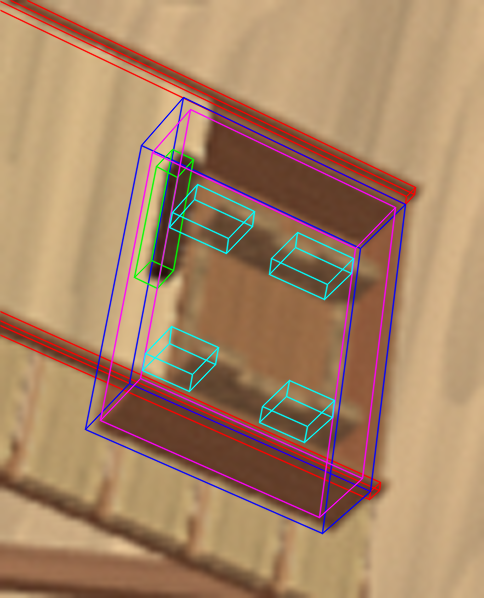

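```bash
python3 - <<'E'
from h import *
for n in ("top","side"): print(n, ray(n,0,0)[0])
t=cv2.imread("pics/top5.png")[:,:,::-1]; s=cv2.imread("pics/side5.png")[:,:,::-1]
def grid(im,x0,y0,w,h,k,fn):
    crop(im,x0,y0,w,h,k,fn); c=cv2.imread(fn)
    for x in range(x0-x0%10+10,x0+w,10):
        cv2.line(c,((x-x0)*k,0),((x-x0)*k,6),(0,0,255),1); cv2.putText(c,str(x),((x-x0)*k-12,18),0,.4,(0,0,255),1)
    for y in range(y0-y0%10+10,y0+h,10):
        cv2.line(c,(0,(y-y0)*k),(6,(y-y0)*k),(0,0,255),1); cv2.putText(c,str(y),(8,(y-y0)*k+4),0,.4,(0,0,255),1)
    cv2.imwrite(fn,c)
grid(s,290,230,66,80,7,"pics/g1.png"); grid(t,250,205,100,75,8,"pics/g2.png")
grid(t,230,145,115,75,6,"pics/g3.png"); grid(s,245,205,70,80,7,"pics/g4.png")
E
```

```text
top [ 0.39020821 -0.07819163  1.16109773]
side [0.34340329 0.96071202 1.28910586]
```

View pics/g1.png

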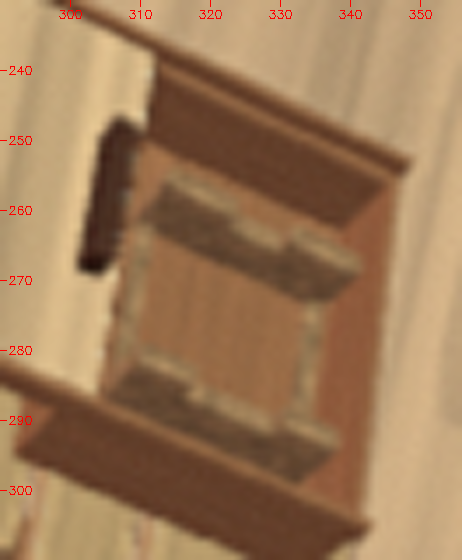

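View pics/g2.png

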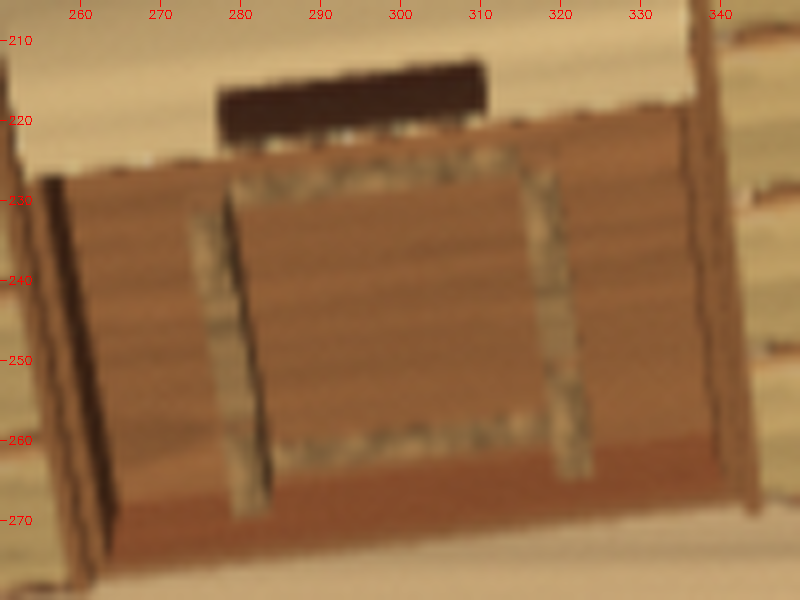

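View pics/g3.png

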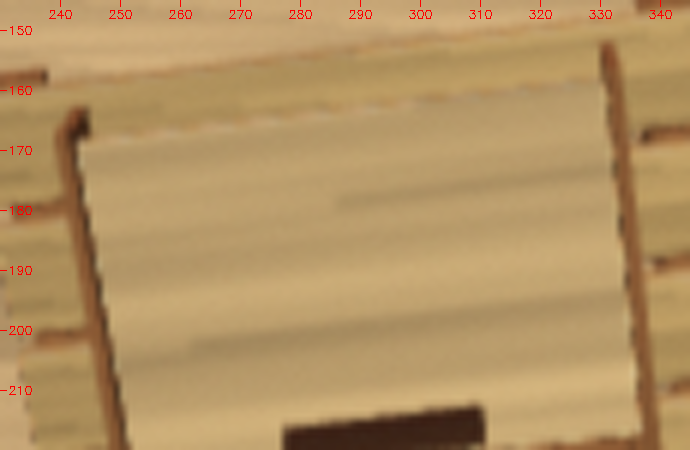

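View pics/g4.png

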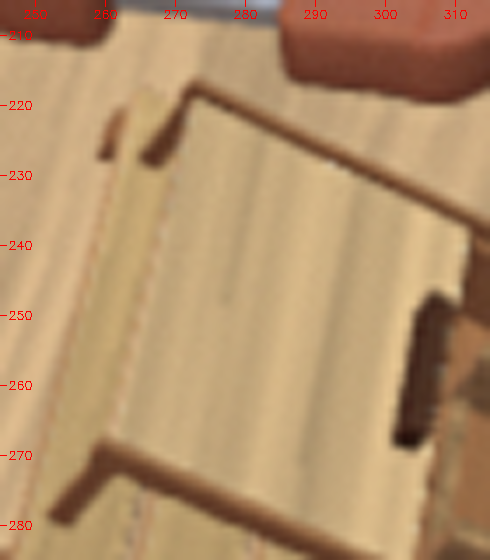

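```bash
cat > fit.py <<'E'
from h import *
from scipy.optimize import least_squares
S=1000.
T=[((-65,92.5,53),(260,277.7)),((-65,-92.5,53),(343.8,268.7)),((185,92.5,53),(241,166)),((185,-92.5,53),(331.4,153)),
((62,35,65),(278,223)),((62,-35,65),(311,219.5)),((74,35,49),(277.3,216.3)),((74,-35,49),(310.7,212.6)),
((-65,85,44),(263,277)),((-65,-85,44),(340,268)),((-60,85,4),(264.5,267.5)),((-60,-85,4),(339.5,258.5)),
((55,87,49),(253.5,227)),((55,-90,49),(337,217.7))]
D=[((-65,92.5,53),(342,304.8)),((-65,-92.5,53),(347.8,253)),((185,92.5,53),(259.7,268.8)),((185,-92.5,53),(272.8,217.2)),
((62,-35,65),(310,249.5)),((62,35,65),(305.3,268.8)),((-60,-85,4),(338.5,262.5)),((65,90,0),(293,294.5)),((-65,90,0),(333.9,312.8))]
RT=[((-45,45,34),(281.7,269.3)),((-45,-45,34),(322.3,264.6))]
def projw(n,X,w):
    K,V=P(n); c=(X@V[:3,:3].T+V[:3,3])@R.from_rotvec(w).as_matrix().T; q=c@K.T; return q[:,:2]/q[:,2:]
def mk(p): return (R.from_euler('z',p[3])*R.from_euler('y',-p[4])*R.from_euler('x',p[5])).as_matrix()
def f(p,full=False):
    M=mk(p)
    g=lambda L,dx=0:(np.array([l[0] for l in L])/S+[dx,0,0])@M.T+p[:3]
    tt=projw("top",g(T),p[7:10])-[l[1] for l in T]; dd=projw("side",g(D),p[10:13])-[l[1] for l in D]
    rr=projw("top",g(RT,p[6]),p[7:10])-[l[1] for l in RT]
    if full: return tt,dd,rr
    pri=np.r_[(p[4]-np.radians(30))/np.radians(TS),p[5]/np.radians(.3),p[7:]/CS]
    return np.r_[tt.ravel()/.7,dd.ravel()/.7,rr.ravel()/.7,pri]
for TS,CS in [(.01,1e-6),(.01,.002),(3,1e-6),(3,.002),(3,.01)]:
    r=least_squares(f,[.56,0,.057,.09,.52,0,0]+[0]*6,loss='soft_l1'); p=r.x
    print(TS,CS,"cost%.1f"%r.cost,(p[:3]*1000).round(1),np.degrees(p[3:6]).round(2),"s%.1f"%(p[6]*1000),np.degrees(p[7:]).round(2))
a,b,c=f(p,True);print(a.round(1).tolist(),b.round(1).tolist(),c.round(1).tolist())
E
python3 fit.py
```

```text
0.01 1e-06 cost22.6 [560.1  -2.1  55.5] [ 5.3  30.   -0.08] s-11.4 [ 0. -0.  0.  0.  0. -0.]
0.01 0.002 cost21.7 [560.5  -2.9  52.7] [ 5.34 30.   -0.08] s-11.8 [ 0.   -0.06  0.04  0.04  0.04 -0.04]
3 1e-06 cost21.8 [559.6  -2.1  55.4] [ 5.27 29.34 -0.06] s-11.1 [ 0. -0.  0.  0.  0. -0.]
3 0.002 cost20.7 [559.9  -3.2  51.6] [ 5.29 29.27 -0.06] s-11.5 [ 0.02 -0.07  0.02  0.06  0.03 -0.02]
3 0.01 cost19.7 [559.8  -7.7  49.1] [ 5.44 29.3  -0.12] s-11.6 [ 0.03 -0.33  0.17  0.   -0.01 -0.1 ]
[[0.2, 1.2], [0.1, 0.3], [-0.2, 1.2], [0.7, 3.3], [-0.4, 0.2], [0.1, -0.2], [-0.1, -0.9], [-0.5, -1.1], [0.9, -0.2], [0.2, -0.2], [0.2, -0.1], [-0.8, 0.2], [0.6, -0.2], [0.2, -0.8]] [[1.3, -0.1], [1.0, 0.1], [-0.3, -0.2], [-0.9, 0.2], [0.1, -1.4], [1.4, -1.2], [-0.0, 0.7], [-1.3, 0.9], [-0.5, 0.2]] [[-0.3, 0.1], [-0.7, 0.0]]
```

```bash
sed -i 's/^CASE=.*/CASE=[.5601,-.0021,.0555,np.radians(5.3)]/' h.py; python3 - <<'E'
from ov import *
draw(CASE,-11.4,"6")
E
```

```text
(no output)
```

View pics/ot6.png

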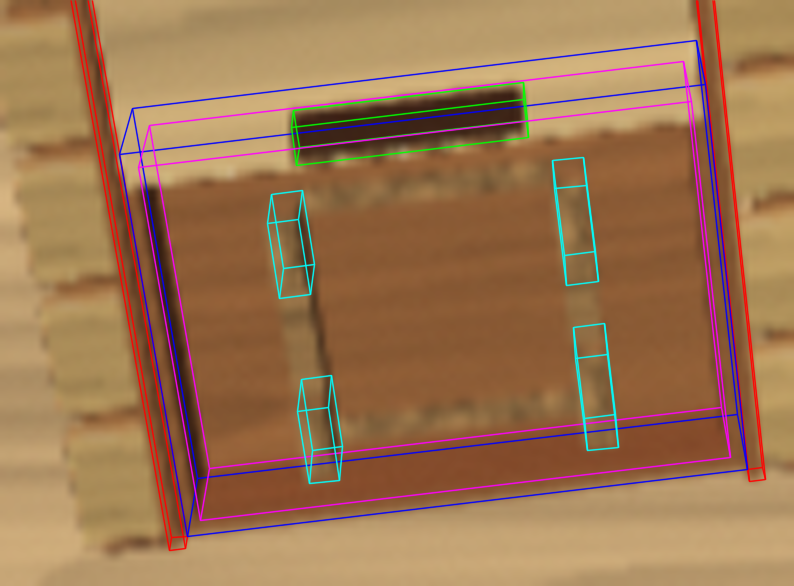

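View pics/os6.png

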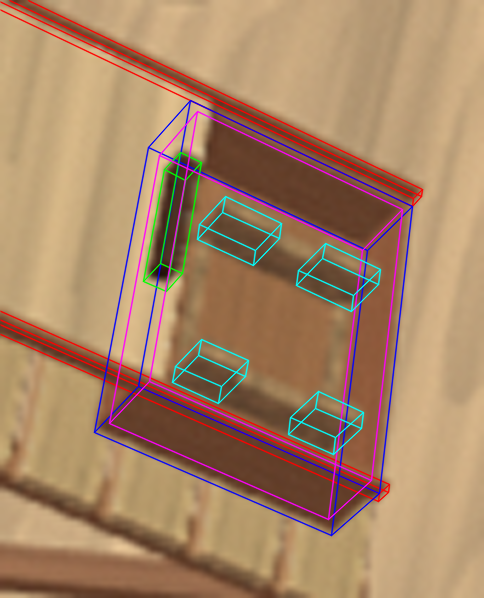

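```bash
sed -i 's/-\[l\[1\] for l in T\]/-[l[1] for l in T]+.5/; s/-\[l\[1\] for l in D\]/-[l[1] for l in D]+.5/; s/-\[l\[1\] for l in RT\]/-[l[1] for l in RT]+.5/' fit.py; python3 fit.py
```

```text
0.01 1e-06 cost23.0 [560.9  -1.2  58.1] [ 5.32 30.   -0.07] s-11.4 [ 0. -0.  0.  0.  0. -0.]Traceback (most recent call last):
  File "fit.py", line 23, in <module>
    r=least_squares(f,[.56,0,.057,.09,.52,0,0]+[0]*6,loss='soft_l1'); p=r.x
    return func(*args, **kwargs)
    result = trf(vector_fun.fun, vector_fun.jac, x0, f0, J0, lb, ub, ftol, xtol,
                 gtol, max_nfev, x_scale, loss_function, tr_solver,
                 tr_options.copy(), verbose, callback=callback_wrapped)
    return trf_no_bounds(
        fun, jac, x0, f0, J0, ftol, xtol, gtol, max_nfev, x_scale,
        loss_function, tr_solver, tr_options, verbose, callback=callback)
    f_new = fun(x_new)
    self._update_fun()
    ~~~~~~~~~~~~~~~~^^
    self.f = self.fun_wrapped(xp_copy(self.x))
             ~~~~~~~~~~~~~~~~^^^^^^^^^^^^^^^^^
    return np.atleast_1d(self.fun(x))
                         ~~~~~~~~^^^
    return self.f(x, *self.args, **self.kwargs)
           ~~~~~~^^^^^^^^^^^^^^^^^^^^^^^^^^^^^^
  File "fit.py", line 17, in f
    tt=projw("top",g(T),p[7:10])-[l[1] for l in T]+.5; dd=projw("side",g(D),p[10:13])-[l[1] for l in D]+.5
                                                          ~~~~~^^^^^^^^^^^^^^^^^^^^^^
  File "fit.py", line 12, in projw
    K,V=P(n); c=(X@V[:3,:3].T+V[:3,3])@R.from_rotvec(w).as_matrix().T; q=c@K.T; return q[:,:2]/q[:,2:]
        ~^^^
  File "h.py", line 5, in P
    p=viewer.camera_params(n); return p["camera_matrix"],p["view"]
ValueError: time passes only in moves, steps and waits
```

```bash
python3 - <<'E'
import re
s=open('h.py').read()
s=s.replace('''    p=viewer.camera_params(n); return p["camera_matrix"],p["view"]''','''    if n not in _C:
        p=viewer.camera_params(n); _C[n]=(p["camera_matrix"],p["view"])
    return _C[n]''').replace("def P(n):","_C={}\ndef P(n):")
s=re.sub(r"^CASE=.*$","CASE=[.5601-.00138,-.0021-.0001,.0555-.0008,np.radians(5.3)]",s,flags=re.M)
s+='''
def path(R0,p0,r,n):
    p=p0.copy();Q=R0.copy()
    for k in range(n):
        p=p+Q@np.array(r[:3])/100; Q=Q@R.from_rotvec(r[3:6]).as_matrix()
        e=[wc(p+Q@np.array([0,y,.026])).round(0).tolist() for y in(-.08,-.004,.072)]
        print(k,p.round(3),e)
    return Q,p
'''
open('h.py','w').write(s)
E
python3 fit.py; python3 - <<'E'
from h import *
R0,p,_=now(); print(wc([.5926,.0017,.1539]))
row(toolcase(),cw(-11.4,-4,115),16)
E
```

```text
0.01 1e-06 cost23.0 [560.9  -1.2  58.1] [ 5.32 30.   -0.07] s-11.4 [ 0. -0.  0.  0.  0. -0.]
0.01 0.002 cost22.0 [561.6  -2.3  53.8] [ 5.34 30.   -0.08] s-11.7 [-0.   -0.08  0.04  0.07  0.03 -0.04]
3 1e-06 cost22.4 [560.6  -1.3  58. ] [ 5.3  29.45 -0.05] s-11.1 [ 0. -0.  0.  0.  0. -0.]
3 0.002 cost21.2 [561.   -2.6  52.5] [ 5.3  29.32 -0.06] s-11.4 [ 0.01 -0.09  0.02  0.1   0.03 -0.02]
3 0.01 cost19.7 [561.   -7.5  49.2] [ 5.45 29.35 -0.12] s-11.6 [ 0.03 -0.37  0.18  0.05 -0.02 -0.11]
[[0.2, 1.2], [0.1, 0.3], [-0.2, 1.2], [0.7, 3.3], [-0.4, 0.2], [0.1, -0.2], [-0.1, -0.9], [-0.4, -1.1], [0.9, -0.2], [0.2, -0.2], [0.2, -0.1], [-0.8, 0.2], [0.6, -0.2], [0.2, -0.8]] [[1.2, -0.1], [1.0, 0.1], [-0.3, -0.2], [-0.9, 0.2], [0.1, -1.4], [1.4, -1.2], [-0.0, 0.7], [-1.3, 0.9], [-0.5, 0.2]] [[-0.3, 0.1], [-0.7, 0.0]]
[79.12748088  0.75381082 68.86202102]
row [1.428, -1.458, 0.258, -0.019, 0.029, 0.073] x 16
mid [0.44, -0.144, 0.133] end [0.493, -0.013, 0.149] target [ 0.492  -0.0124  0.1486] minz 0.133
```

```bash
python3 - <<'E'
from h import *
R0,p,_=now()
row(toolcase(),cw(-11.4,-4,140),18)
path(R0,p,[1.27,-1.30,0.1,-.017,.026,.065],18)
E
```

```text
row [1.236, -1.331, 0.095, -0.017, 0.025, 0.065] x 18
mid [0.434, -0.148, 0.145] end [0.481, -0.014, 0.169] target [ 0.4796 -0.0136  0.1702] minz 0.143
0 [ 0.468 -0.305  0.146] [[-133.0, -259.0, 150.0], [-73.0, -291.0, 117.0], [-12.0, -324.0, 85.0]]
1 [ 0.46  -0.289  0.145] [[-137.0, -236.0, 150.0], [-78.0, -274.0, 119.0], [-19.0, -311.0, 89.0]]
2 [ 0.453 -0.272  0.144] [[-139.0, -214.0, 149.0], [-82.0, -256.0, 120.0], [-25.0, -297.0, 92.0]]
3 [ 0.448 -0.255  0.144] [[-140.0, -192.0, 148.0], [-85.0, -237.0, 121.0], [-30.0, -283.0, 95.0]]
4 [ 0.443 -0.237  0.143] [[-139.0, -169.0, 146.0], [-86.0, -219.0, 122.0], [-34.0, -268.0, 98.0]]
5 [ 0.44  -0.219  0.143] [[-137.0, -147.0, 144.0], [-87.0, -200.0, 122.0], [-37.0, -254.0, 100.0]]
6 [ 0.438 -0.201  0.143] [[-133.0, -125.0, 142.0], [-86.0, -182.0, 122.0], [-40.0, -239.0, 103.0]]
7 [ 0.437 -0.183  0.144] [[-128.0, -104.0, 139.0], [-85.0, -163.0, 122.0], [-41.0, -223.0, 104.0]]
8 [ 0.437 -0.165  0.144] [[-121.0, -82.0, 137.0], [-81.0, -145.0, 121.0], [-42.0, -208.0, 106.0]]
9 [ 0.439 -0.146  0.146] [[-113.0, -62.0, 134.0], [-77.0, -127.0, 121.0], [-41.0, -193.0, 107.0]]
10 [ 0.441 -0.129  0.147] [[-104.0, -41.0, 131.0], [-72.0, -109.0, 120.0], [-40.0, -177.0, 108.0]]
11 [ 0.445 -0.111  0.149] [[-93.0, -22.0, 128.0], [-65.0, -92.0, 119.0], [-37.0, -162.0, 109.0]]
12 [ 0.45  -0.093  0.152] [[-81.0, -3.0, 125.0], [-57.0, -75.0, 117.0], [-34.0, -147.0, 110.0]]
13 [ 0.455 -0.076  0.155] [[-67.0, 14.0, 122.0], [-48.0, -59.0, 116.0], [-30.0, -133.0, 110.0]]
14 [ 0.462 -0.06   0.159] [[-53.0, 31.0, 119.0], [-39.0, -44.0, 115.0], [-24.0, -118.0, 111.0]]
15 [ 0.47  -0.044  0.163] [[-37.0, 47.0, 116.0], [-28.0, -29.0, 114.0], [-18.0, -104.0, 111.0]]
16 [ 0.479 -0.029  0.167] [[-20.0, 61.0, 114.0], [-16.0, -15.0, 113.0], [-11.0, -90.0, 111.0]]
17 [ 0.488 -0.014  0.172] [[-2.0, 75.0, 111.0], [-3.0, -1.0, 112.0], [-3.0, -77.0, 112.0]]
```

Path is clear. I'll use row (1.24, -1.33, 0.1, -0.017, 0.025, 0.065) × 18.

move_arm(targets=[[[1.24,-1.33,0.1,-0.017,0.025,0.065,0],[1.24,-1.33,0.1,-0.017,0.025,0.065,0],[1.24,-1.33,0.1,-0.017,0.025,0.065,0],[1.24,-1.33,0.1,-0.017,0.025,0.065,0],[1.24,-1.33,0.1,-0.017,0.025,0.065,0],[1.24,-1.33,0.1,-0.017,0.025,0.065,0],[1.24,-1.33,0.1,-0.017,0.025,0.065,0],[1.24,-1.33,0.1,-0.017,0.025,0.065,0],[1.24,-1.33,0.1,-0.017,0.025,0.065,0],[1.24,-1.33,0.1,-0.017,0.025,0.065,0],[1.24,-1.33,0.1,-0.017,0.025,0.065,0],[1.24,-1.33,0.1,-0.017,0.025,0.065,0],[1.24,-1.33,0.1,-0.017,0.025,0.065,0],[1.24,-1.33,0.1,-0.017,0.025,0.065,0],[1.24,-1.33,0.1,-0.017,0.025,0.065,0],[1.24,-1.33,0.1,-0.017,0.025,0.065,0],[1.24,-1.33,0.1,-0.017,0.025,0.065,0],[1.24,-1.33,0.1,-0.017,0.025,0.065,0],[0,0,0,0,0,0,0],[0,0,0,0,0,0,0]]])

```text
t: 10.43
position: [0.4785, -0.0109, 0.1647]
ee_rot: [0.967, 0.043, 0.253, -0.01]
wrist_force: [-0.1, 0.6, -1.4]
gripper_width: 0.214
```

```bash
python3 - <<'E'
from h import *
st(); row(toolcase(),cw(-11.4,-4,85),10)
t=viewer.camera("top");s=viewer.camera("side"); st()
crop(t,220,180,150,120,5,"pics/t8.png"); crop(s,265,190,120,130,4.5,"pics/s8.png")
E
```

```text
t10.43 p [ 0.4785 -0.0109  0.1647] case [-14.9  -1.2 135.6] F [-0.1  0.6 -1.4] g0.214 q [-0.2  -0.1   2.37  0.36  0.39 -0.59]
tilt err deg [-0.25 -0.71  0.11]
row [0.039, 0.026, 0.506, 0.0, 0.001, -0.0] x 10
mid [0.495, -0.011, 0.139] end [0.507, -0.011, 0.123] target [ 0.5069 -0.011   0.1226] minz 0.123
t10.53 p [ 0.4789 -0.0121  0.1651] case [-14.4  -2.5 135.8] F [-0.1 -0.  -1.3] g0.220 q [-0.2  -0.1   2.37  0.36  0.39 -0.59]
tilt err deg [-0.33 -0.66  0.26]
```

View pics/t8.png

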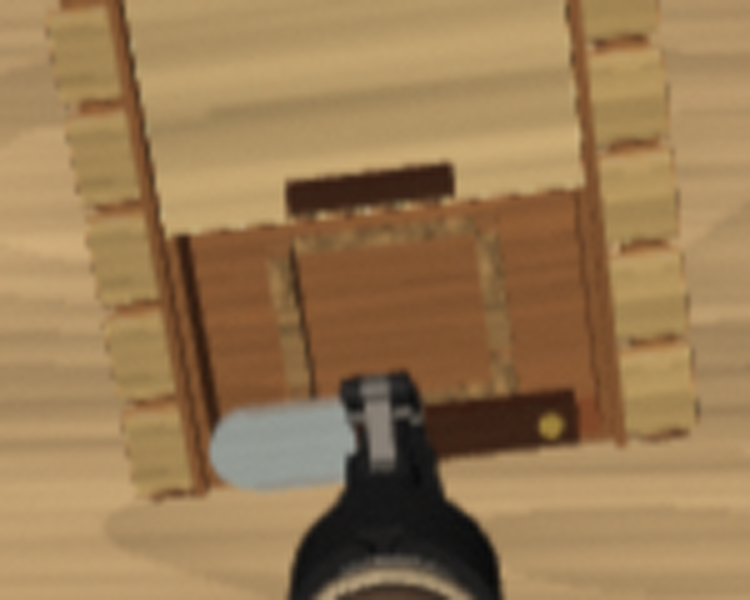

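View pics/s8.png

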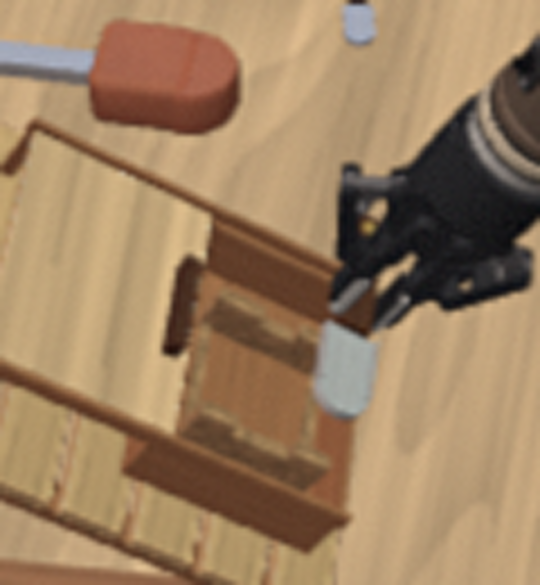

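```bash
python3 - <<'E'
from h import *
R0,p,_=now()
g=lambda x,y,z:p+R0@(np.array([x,y,z])/1000)
def c(X,n,o,k): return ((proj(n,X)[0]+.5-o)*k).round(0)
for nm,q in [("handle end up",(10,71,11)),("handle end lo",(-10,71,11)),("blade tip",(0,-79,17)),("blade up y-60",(17,-60,16)),("blade lo",(-17,-60,16))]:
    print(nm,c(g(*q),"top",np.array([220,180]),5),c(g(*q),"side",np.array([265,190]),4.5))
E
```

```text
handle end up [577. 397.] [357. 210.]
handle end lo [582. 443.] [385. 223.]
blade tip [211. 455.] [342. 413.]
blade up y-60 [251. 413.] [321. 375.]
blade lo [263. 489.] [371. 398.]
```

move_arm(targets=[[[0.04,0.02,0.5,0,0.001,0,0],[0.04,0.02,0.5,0,0.001,0,0],[0.04,0.02,0.5,0,0.001,0,0],[0.04,0.02,0.5,0,0.001,0,0],[0.04,0.02,0.5,0,0.001,0,0],[0.04,0.02,0.5,0,0.001,0,0],[0.04,0.02,0.5,0,0.001,0,0],[0.04,0.02,0.5,0,0.001,0,0],[0.04,0.02,0.5,0,0.001,0,0],[0.04,0.02,0.5,0,0.001,0,0],[0,0,0,0,0,0,0],[0,0,0,0,0,0,0]]])

```text
t: 11.53
position: [0.5085, -0.0117, 0.1247]
ee_rot: [0.965, 0.041, 0.259, -0.01]
wrist_force: [-0.3, 0.2, -0.5]
gripper_width: 0.223
```

```bash
python3 - <<'E'
from h import *
st(); row(toolcase(),cw(-11.4,-4,66),5)
E
```

```text
t11.53 p [ 0.5085 -0.0117  0.1247] case [-9.1 -4.9 86.1] F [-0.3  0.2 -0.5] g0.223 q [-0.19  0.06  2.34  0.52  0.27 -0.74]
tilt err deg [-0.37  0.05  0.33]
row [-0.046, -0.018, 0.401, 0.001, -0.0, -0.001] x 5
mid [0.513, -0.011, 0.114] end [0.516, -0.01, 0.106] target [ 0.5164 -0.0101  0.1062] minz 0.106
```

move_arm(targets=[[[-0.05,-0.02,0.4,0.001,0,-0.001,0],[-0.05,-0.02,0.4,0.001,0,-0.001,0],[-0.05,-0.02,0.4,0.001,0,-0.001,0],[-0.05,-0.02,0.4,0.001,0,-0.001,0],[-0.04,-0.01,0.4,0.001,0,-0.001,0],[0,0,0,0,0,0,0],[0,0,0,0,0,0,0],[0,0,0,0,0,0,0]]])

```text
t: 12.2
position: [0.5164, -0.0103, 0.1065]
ee_rot: [0.965, 0.044, 0.259, -0.011]
wrist_force: [-1.1, 0.9, -1.6]
gripper_width: 0.22
```

```bash
python3 - <<'E'
from h import *
st(); 
t=viewer.camera("top");s=viewer.camera("side"); st()
crop(t,240,190,110,95,7,"pics/t9.png"); crop(s,275,220,90,100,6,"pics/s9.png")
R0,p,_=now()
g=lambda x,y,z:p+R0@(np.array([x,y,z])/1000)
def c(X,n,o,k): return ((proj(n,X)[0]+.5-o)*k).round(0)
for nm,q in [("handle end up",(10,71,11)),("handle end lo",(-10,71,11)),("blade tip",(0,-79,17)),("blade up y-60",(17,-60,16)),("blade lo",(-17,-60,16))]:
    print(nm,c(g(*q),"top",np.array([240,190]),7),c(g(*q),"side",np.array([275,220]),6))
E
```

```text
t12.20 p [ 0.5164 -0.0103  0.1065] case [-11.3  -4.2  66.4] F [-1.1  0.9 -1.6] g0.220 q [-0.18  0.12  2.33  0.64  0.23 -0.86]
tilt err deg [-0.1   0.09  0.04]
t12.30 p [ 0.5165 -0.0103  0.1068] case [-11.   -4.2  66.5] F [-1.  -0.4 -1.4] g0.223 q [-0.18  0.12  2.33  0.64  0.23 -0.86]
tilt err deg [-0.1   0.11  0.03]
handle end up [658. 383.] [333. 174.]
handle end lo [665. 443.] [369. 192.]
blade tip [176. 463.] [309. 441.]
blade up y-60 [229. 406.] [282. 392.]
blade lo [245. 507.] [347. 421.]
```

View pics/t9.png

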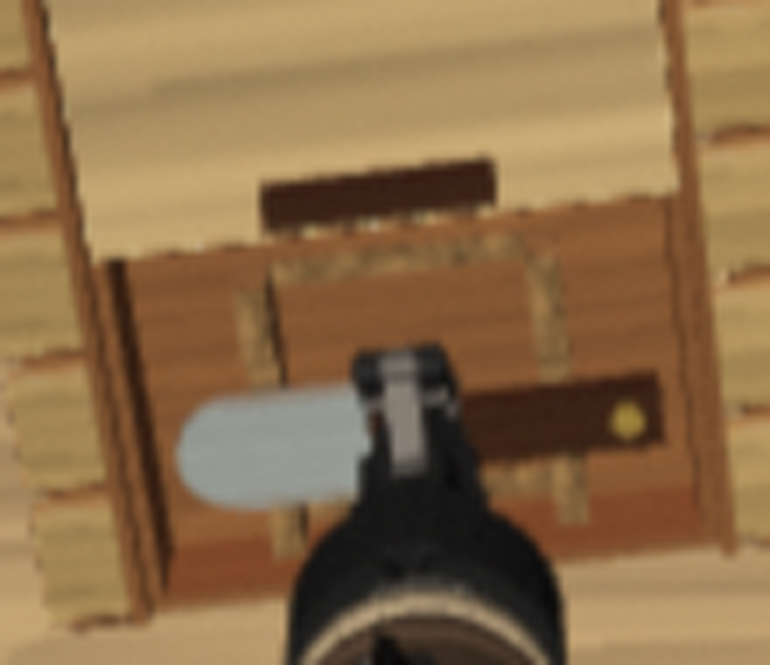

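View pics/s9.png

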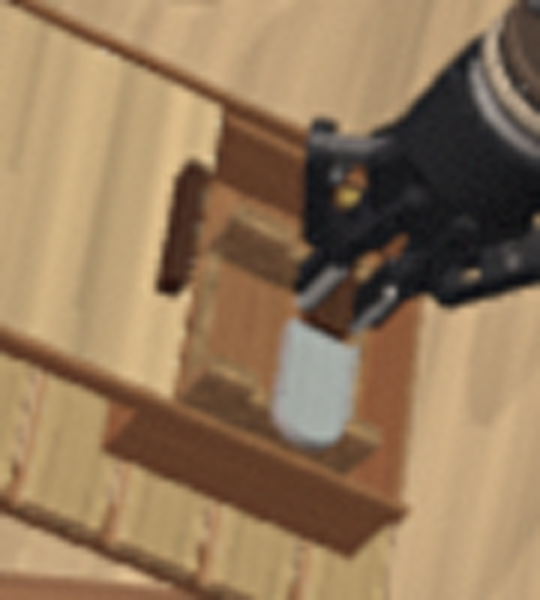

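move_arm(targets=[[[0,0,0.2,0,0,0,0],[0,0,0.2,0,0,0,0],[0,0,0.2,0,0,0,0],[0,0,0,0,0,0,0],[0,0,0,0,0,0,0]]])

```text
t: 12.72
position: [0.5198, -0.0103, 0.1017]
ee_rot: [0.965, 0.044, 0.26, -0.011]
wrist_force: [-1.4, -0.5, 0.6]
gripper_width: 0.221
```

```bash
python3 - <<'E'
from h import *
st()
E
```

```text
t12.72 p [ 0.5198 -0.0103  0.1017] case [-10.7  -4.5  60.4] F [-1.4 -0.5  0.6] g0.221 q [-0.18  0.14  2.32  0.67  0.22 -0.9 ]
tilt err deg [-0.14  0.15  0.08]
```

move_arm(targets=[[[0,0,0.1,0,0,0,0],[0,0,0.1,0,0,0,0],[0,0,0.1,0,0,0,0],[0,0,0,0,0,0,0]]])

```text
t: 13.05
position: [0.5213, -0.0095, 0.0994]
ee_rot: [0.965, 0.044, 0.26, -0.012]
wrist_force: [-4.0, 1.3, 7.7]
gripper_width: 0.216
```

```bash
python3 - <<'E'
from h import *
st()
E
```

```text
t13.05 p [ 0.5213 -0.0095  0.0994] case [-10.5  -3.8  57.7] F [-4.   1.3  7.7] g0.216 q [-0.18  0.15  2.32  0.69  0.21 -0.91]
tilt err deg [-0.05  0.15  0.06]
```

```bash
cat > look.py <<'E'
from h import *
import sys
tag=sys.argv[1]
t=viewer.camera("top");s=viewer.camera("side"); st()
crop(t,245,205,100,75,8,f"pics/t{tag}.png"); crop(s,295,235,60,65,9,f"pics/s{tag}.png")
E
python3 look.py 10
```

```text
t13.15 p [ 0.5213 -0.0095  0.0994] case [-10.5  -3.8  57.7] F [-3.2  1.4  6.9] g0.218 q [-0.18  0.15  2.32  0.69  0.21 -0.91]
tilt err deg [-0.05  0.14  0.06]
```

View pics/t10.png

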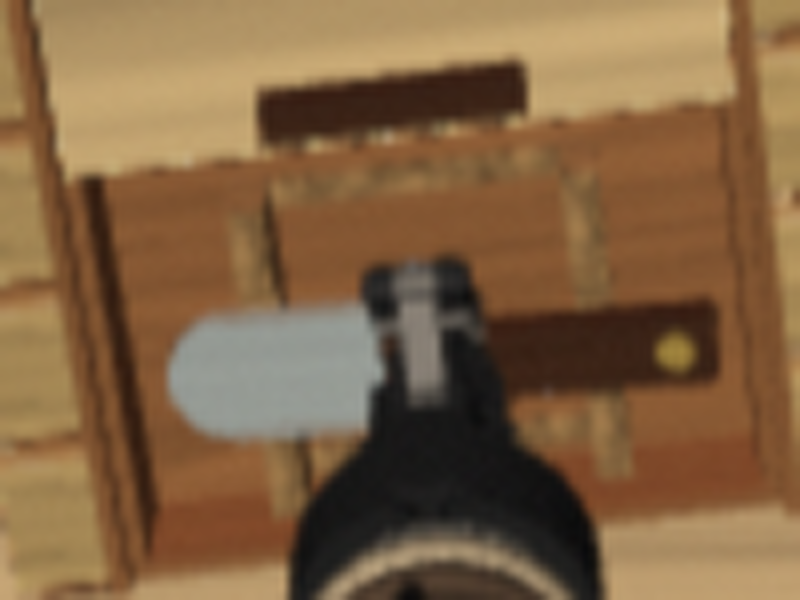

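View pics/s10.png

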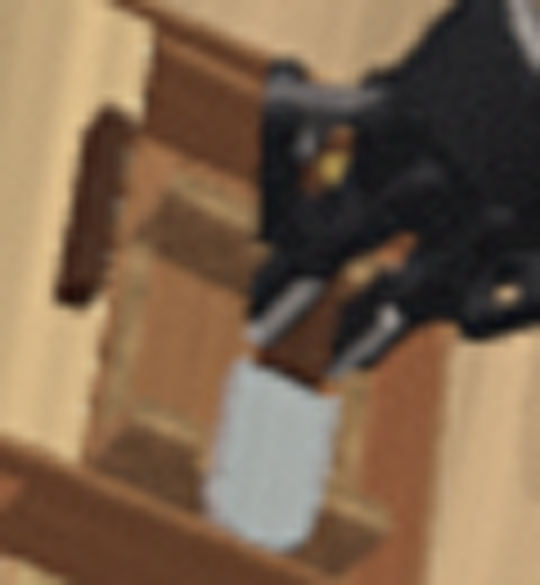

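```bash
python3 - <<'E'
from h import *
from scipy.optimize import brentq
def v(x,y,z): return proj("top",cw(x,y,z))[0][1]
for dz in (0,-4,-8):
  # assume s=-11.4 reference; rib end at -56.4
  o=[]
  for nm,y,ve,vr,half,zt in [("blade lo",45,259.6,269.3,-17,42.5),("blade up",45,243.1,269.3,17,42.5),("hand lo",-45,253.5,264.4,-10,48),("hand up",-45,244.0,264.4,10,48)]:
    f=lambda xh: (v(xh+half,y,zt+dz)-v(-56.4,y,34))-(ve-vr)
    o.append((nm,round(brentq(f,-60,60)+11.4,1)))
  print("dz",dz,o)
E
```

```text
dz 0 [('blade lo', -0.6), ('blade up', 4.5), ('hand lo', -2.6), ('hand up', -0.2)]
dz -4 [('blade lo', -2.3), ('blade up', 2.9), ('hand lo', -4.3), ('hand up', -1.8)]
dz -8 [('blade lo', -4.1), ('blade up', 1.3), ('hand lo', -6.0), ('hand up', -3.5)]
```

Contact came about 8 mm high, on the rib tops. In the picture the horn is yawed about 2° relative to the case, with the blade end too far upslope. I'll lift slightly, turn it back and lower again.

move_arm(targets=[[[0,0,-0.3,0,0,0,0],[0,0,0,0,0,-0.018,0],[0,0,0,0,0,-0.018,0],[0,0,0.1,0,0,0,0],[0,0,0.1,0,0,0,0],[0,0,0.1,0,0,0,0],[0,0,0,0,0,0,0]]])

```text
t: 13.73
position: [0.5226, -0.0103, 0.1]
ee_rot: [0.963, 0.061, 0.261, -0.006]
wrist_force: [3.5, 1.6, 5.4]
gripper_width: 0.222
```

```bash
python3 - <<'E'
from h import *
st()
E
```

```text
t13.73 p [ 0.5226 -0.0103  0.1   ] case [-9.1 -4.8 57.6] F [3.5 1.6 5.4] g0.222 q [-0.18  0.15  2.32  0.69  0.21 -0.95]
tilt err deg [-0.17  0.27 -1.99]
```

```bash
python3 look.py 11
```

```text
t13.83 p [ 0.5225 -0.0104  0.1   ] case [-9.2 -4.8 57.7] F [4.3 2.1 4.9] g0.221 q [-0.18  0.15  2.32  0.69  0.21 -0.95]
tilt err deg [-0.18  0.27 -1.99]
```

View pics/t11.png

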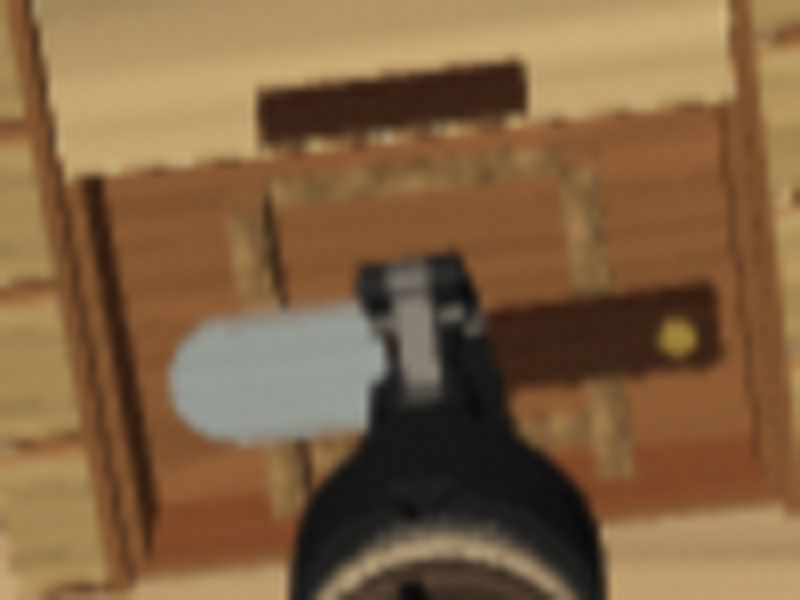

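View pics/s11.png

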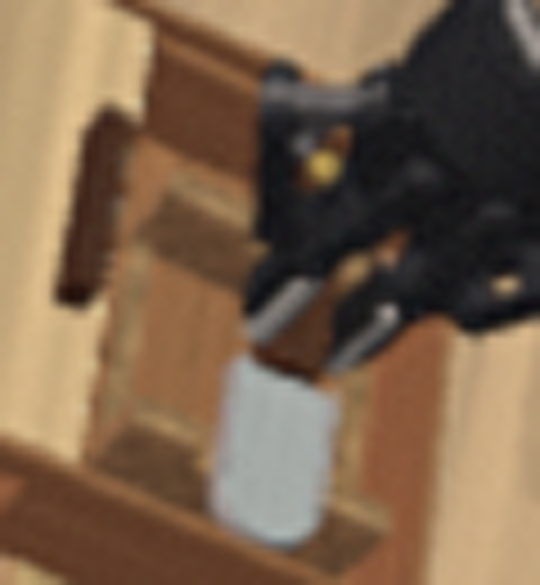

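```bash
cat > meas.py <<'E'
from h import *
import sys
def lines(fn):
    im=cv2.imread(fn).astype(int); b,g,r=im[:,:,0],im[:,:,1],im[:,:,2]
    out={}
    bl=(b>r-5)&(b>110)
    dk=(r<95)&(r-b>10)&(r-g>8)  # dark brown handle
    for nm,m,xs in [("blade",bl,range(235,350,3)),("handle",dk,range(520,660,3)),("ridge",dk,range(275,515,3))]:
        lo,up=[],[]
        for x in xs:
            col=m[:,x].astype(np.uint8)
            if nm=="ridge": col[200:]=0
            else: col[:230]=0; col[470:]=0
            i=np.flatnonzero(col)
            if len(i)>10: up.append((x,i[0]));lo.append((x,i[-1]+1))
        for t,L in (("up",up),("lo",lo)):
            L=np.array(L); c=np.polyfit(L[:,0],L[:,1],1); rs=L[:,1]-np.polyval(c,L[:,0]); k=abs(rs)<2.5*max(1,np.median(abs(rs)))
            c=np.polyfit(L[k,0],L[k,1],1); out[nm+t]=c; print(nm,t,"slope %.3f"%c[0],"y@261 %.1f y@286 %.1f y@590 %.1f y@610 %.1f"%tuple(np.polyval(c,[261,286,590,610])),"rms %.1f"%rs[k].std(),len(L))
    return out
for f in sys.argv[1:]: print(f); lines(f)
E
python3 meas.py pics/t10.png pics/t11.png
```

```text
pics/t10.png
blade up slope -0.083 y@261 328.2 y@286 326.1 y@590 300.8 y@610 299.1 rms 0.8 39
blade lo slope -0.102 y@261 424.3 y@286 421.8 y@590 390.8 y@610 388.7 rms 2.2 39
handle up slope -0.086 y@261 337.0 y@286 334.8 y@590 308.5 y@610 306.8 rms 0.8 47
handle lo slope -0.624 y@261 616.3 y@286 600.7 y@590 410.9 y@610 398.4 rms 16.7 47
ridge up slope -0.120 y@261 94.3 y@286 91.3 y@590 54.7 y@610 52.3 rms 0.5 80
ridge lo slope -0.120 y@261 145.0 y@286 142.0 y@590 105.4 y@610 102.9 rms 1.4 80
pics/t11.png
blade up slope -0.119 y@261 331.1 y@286 328.1 y@590 292.1 y@610 289.7 rms 1.0 39
blade lo slope -0.110 y@261 425.6 y@286 422.9 y@590 389.4 y@610 387.2 rms 2.2 39
handle up slope -0.126 y@261 337.6 y@286 334.4 y@590 296.2 y@610 293.7 rms 1.1 47
handle lo slope -0.697 y@261 629.7 y@286 612.3 y@590 400.5 y@610 386.6 rms 18.9 47
ridge up slope -0.120 y@261 94.3 y@286 91.3 y@590 54.8 y@610 52.4 rms 0.5 80
ridge lo slope -0.123 y@261 145.2 y@286 142.1 y@590 104.8 y@610 102.3 rms 1.4 80
```

```bash
python3 - <<'E'
from h import *
t=cv2.imread("pics/top5.png"); s=cv2.imread("pics/side5.png")
a=cv2.resize(t[226:274,272:288],None,fx=12,fy=12,interpolation=cv2.INTER_LANCZOS4)
b=cv2.resize(t[222:270,312:328],None,fx=12,fy=12,interpolation=cv2.INTER_LANCZOS4)
c=np.hstack([a,b]); c=cv2.convertScaleAbs(c,alpha=1.6,beta=-60); 
for i in range(0,48,4):
    cv2.putText(c,str(226+i),(0,i*12+4),0,.35,(0,0,255),1); cv2.putText(c,str(222+i),(200,i*12+4),0,.35,(0,255,255),1)
cv2.imwrite("pics/ribs.png",c)
d=cv2.resize(s[250:302,304:346],None,fx=11,fy=11,interpolation=cv2.INTER_LANCZOS4); d=cv2.convertScaleAbs(d,alpha=1.6,beta=-60)
for i in range(0,52,4): cv2.putText(d,str(250+i),(0,i*11+4),0,.35,(0,0,255),1)
for i in range(0,42,4): cv2.putText(d,str(304+i),(i*11-8,10),0,.35,(0,0,255),1)
cv2.imwrite("pics/ribss.png",d)
E
```

```text
(no output)
```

View pics/ribs.png

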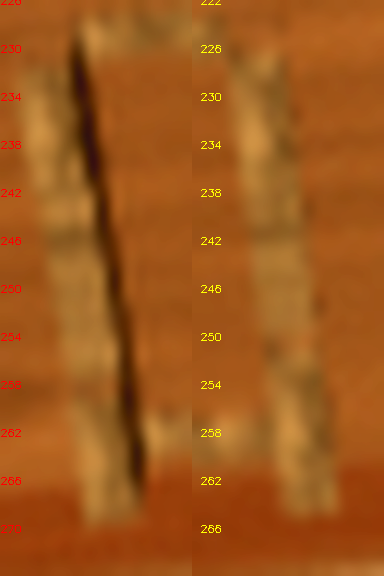

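View pics/ribss.png

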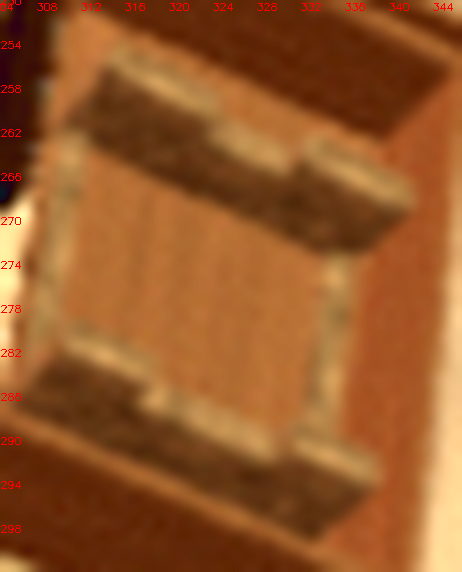

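```bash
python3 - <<'E'
from h import *
from scipy.optimize import brentq
def v(x,y,z): return proj("top",cw(x,y,z))[0][1]
for zt in (0,-2):
  o=[]
  for nm,y,ve,vr,half,z in [("blade c",45,252.1,269.4,0,42.5),("hand up",-45,241.9,264.8,10,48)]:
    f=lambda xh: (v(xh+half,y,z+zt)-v(-56.4,y,34))-(ve-vr)
    o.append((nm,round(brentq(f,-60,60)+11.4,1)))
  print(zt,o)
im=cv2.imread("pics/t11.png"); g=im.astype(int)
for x in (245,261,274): print(x,[int(g[y,x].sum()) for y in range(296,336,4)],[int(g[y,x].sum()) for y in range(416,456,4)])
for x in (590,605): print(x,[int(g[y,x].sum()) for y in range(280,312,4)],[int(g[y,x].sum()) for y in range(352,400,4)])
E
```

```text
0 [('blade c', 0.6), ('hand up', 5.6)]
-2 [('blade c', -0.3), ('hand up', 4.8)]
245 [303, 301, 309, 329, 347, 370, 387, 406, 425, 440] [452, 453, 447, 439, 431, 419, 409, 381, 337, 301]
261 [291, 307, 330, 353, 367, 382, 397, 417, 436, 451] [455, 453, 449, 439, 423, 398, 374, 347, 322, 307]
274 [269, 306, 334, 360, 375, 392, 409, 427, 438, 445] [457, 455, 447, 431, 418, 395, 372, 347, 328, 320]
590 [283, 271, 252, 218, 185, 150, 125, 111] [121, 120, 118, 116, 114, 132, 167, 217, 262, 297, 305, 304]
605 [283, 264, 241, 201, 154, 115, 104, 106] [118, 118, 118, 122, 127, 148, 182, 222, 251, 272, 280, 287]
```

```bash
python3 - <<'E'
from h import *
from scipy.optimize import brentq
def v(x,y,z): return proj("top",cw(x,y,z))[0][1]
for zt in (0,-4,-8):
  o=[]
  for nm,y,ve,vr,half,z in [("blade lo",45,259.8,269.4,-17,42.5),("blade up",45,243.2,269.4,17,34),("hand lo",-45,252.4,264.8,-10,48),("hand up",-45,241.5,264.8,10,34)]:
    f=lambda xh: (v(xh+half,y,z+zt)-v(-56.4,y,34))-(ve-vr)
    o.append((nm,round(brentq(f,-60,60)+11.4,1)))
  print(zt,o)
E
```

```text
0 [('blade lo', -0.8), ('blade up', 1.1), ('hand lo', 1.0), ('hand up', 0.9)]
-4 [('blade lo', -2.6), ('blade up', -0.6), ('hand lo', -0.7), ('hand up', -0.7)]
-8 [('blade lo', -4.4), ('blade up', -2.2), ('hand lo', -2.4), ('hand up', -2.3)]
```

```bash
cat > ovh.py <<'E'
from h import *
import sys
def go(tag,cases):
    CB=[.5609,-.0012,.0581,np.radians(5.32)]; s=-11.4
    ribs=[((-45+s,-19.5+s,40,50,26,34),(255,255,0)),((19.5+s,45+s,40,50,26,34),(255,255,0)),((-45+s,-12.5+s,-50,-40,26,34),(255,255,0)),((12.5+s,45+s,-50,-40,26,34),(255,255,0))]
    st_=[]
    for (xo,zb,ym) in cases:
        B=ribs+[((s+xo-10,s+xo+10,ym-75,ym+15,zb,zb+14),(0,255,0)),((s+xo-17,s+xo+17,ym+15,ym+75,zb,zb+8),(0,0,255))]
        for n,f,o,w,h,k in (("top",f"pics/T{tag}.png",(245,205),100,75,5),("side",f"pics/S{tag}.png",(295,235),60,65,6)):
            im=cv2.imread(f)[:,:,::-1]; overlay(n,im,CB,B,*o,w,h,k,"pics/_o.png"); c=cv2.imread("pics/_o.png"); st_.append(cv2.copyMakeBorder(c,0,390-c.shape[0],0,0,0))
    r=[np.hstack(st_[i:i+2]) for i in range(0,len(st_),2)]
    cv2.imwrite(f"pics/ovh{tag}.png",cv2.resize(np.vstack(r),None,fx=min(1,800/r[0].shape[1]*1.0)*.89,fy=.89*min(1,800/r[0].shape[1])) if len(r)>1 else r[0])
E
python3 - <<'E'
import sys; sys.argv=["x"]
from ovh import *
t=viewer.camera("top");s=viewer.camera("side"); cv2.imwrite("pics/T11.png",t[:,:,::-1]);cv2.imwrite("pics/S11.png",s[:,:,::-1])
go("11",[(.5,34,0)]); import shutil; shutil.copy("pics/ovh11.png","pics/ovh11a.png")
go("11",[(-2.3,26,0)])
E
```

```text
(no output)
```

View pics/ovh11a.png

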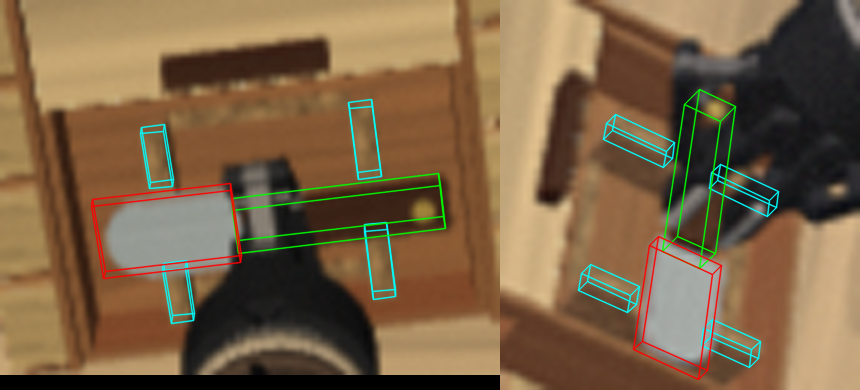

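View pics/ovh11.png

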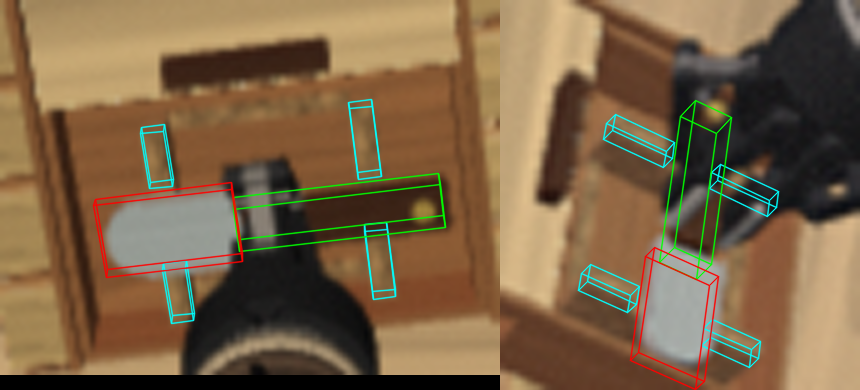

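move_arm(targets=[[[0,0,-0.3,0,0,0,0],[-0.12,0,0,0,0,0,0],[-0.13,0,0,0,0,0,0],[0,0,0.1,0,0,0,0],[0,0,0.1,0,0,0,0],[0,0,0.1,0,0,0,0],[0,0,0,0,0,0,0]]])

```text
t: 14.52
position: [0.5218, -0.0111, 0.0998]
ee_rot: [0.963, 0.06, 0.262, -0.006]
wrist_force: [6.0, 2.1, 7.1]
gripper_width: 0.217
```

```bash
cat >> h.py <<'E'
def fc():
    Rm,p,s=now(); C,_=Tcase(CASE); print("t%.2f"%s["t"],"case",wc(p).round(1),"Fcase",(C.T@s["wrist_force"]).round(1),"Tq",(C.T@s["ft_torque"]).round(2),"rot",np.degrees(R.from_matrix(toolcase().T@Rm).as_rotvec()).round(2))
E
python3 -c "
from h import *
fc()"
```

```text
t14.52 case [-10.   -5.4  57.8] Fcase [8.8 1.5 3.1] Tq [ 0.5  -1.26 -0.51] rot [-0.26  0.42 -1.94]
```

move_arm(targets=[[[0.15,0,0,0,0,0,0],[0.1,0,0,0,0,0,0],[0,0,0,0,0,0,0]]])

```text
t: 14.77
position: [0.5223, -0.0107, 0.0999]
ee_rot: [0.963, 0.061, 0.261, -0.006]
wrist_force: [4.5, 0.0, 5.6]
gripper_width: 0.222
```

```bash
python3 -c "
from h import *
fc()"
```

```text
t14.77 case [-9.5 -5.1 57.7] Fcase [ 6.7 -0.4  2.6] Tq [ 0.16 -0.83 -0.37] rot [-0.23  0.26 -2.02]
```

move_arm(targets=[[[0,0,0.1,0,0,0,0],[0,0,0.05,0,0,0,0],[0,0,0,0,0,0,0]]])

```text
t: 15.02
position: [0.523, -0.0108, 0.0986]
ee_rot: [0.963, 0.061, 0.261, -0.006]
wrist_force: [4.2, -1.0, 6.3]
gripper_width: 0.221
```

```bash
python3 -c "
from h import *
fc()"
```

```text
t15.02 case [-9.5 -5.3 56.1] Fcase [ 6.7 -1.3  3.4] Tq [ 0.02 -0.79 -0.33] rot [-0.24  0.27 -2.  ]
```

It moved down freely, so it is entering the notches and rubbing on the lower walls. I'll ease it upslope and carry on down.

move_arm(targets=[[[0.1,0,0,0,0,0,0],[0.1,0,0,0,0,0,0],[0,0,0,0,0,0,0]]])

```text
t: 15.27
position: [0.5234, -0.0102, 0.0985]
ee_rot: [0.964, 0.061, 0.26, -0.006]
wrist_force: [3.4, -1.5, 3.0]
gripper_width: 0.221
```

```bash
python3 -c "
from h import *
fc()"
```

```text
t15.27 case [-9.2 -4.7 55.9] Fcase [ 4.3 -1.8  1. ] Tq [-0.3  -0.45 -0.19] rot [-0.18  0.11 -2.04]
```

move_arm(targets=[[[0.05,0,0.1,0,0,0,0],[0,0,0.1,0,0,0,0],[0,0,0,0,0,0,0]]])

```text
t: 15.52
position: [0.5246, -0.0098, 0.0968]
ee_rot: [0.964, 0.061, 0.259, -0.006]
wrist_force: [1.0, -3.4, 5.3]
gripper_width: 0.219
```

```bash
python3 -c "
from h import *
fc()"
```

```text
t15.52 case [-9.  -4.4 53.8] Fcase [ 3.3 -3.5  4.3] Tq [-0.28 -0.32 -0.18] rot [-0.14  0.08 -2.01]
```

move_arm(targets=[[[0.1,0,0.05,0,0,0,0],[0.05,0,0.1,0,0,0,0],[0,0,0,0,0,0,0]]])

```text
t: 15.77
position: [0.5255, -0.0096, 0.0961]
ee_rot: [0.964, 0.062, 0.259, -0.006]
wrist_force: [-7.6, -5.1, 13.2]
gripper_width: 0.219
```

```bash
python3 -c "
from h import *
fc()"; python3 look.py 12; python3 meas.py pics/t12.png
```

```text
t15.77 case [-8.5 -4.3 52.8] Fcase [-0.4 -4.4 15.4] Tq [-0.54  0.24 -0.15] rot [-0.12  0.03 -2.05]
t15.87 p [ 0.5255 -0.0096  0.0961] case [-8.5 -4.3 52.8] F [-7.7 -5.3 14. ] g0.216 q [-0.18  0.16  2.31  0.69  0.21 -0.95]
tilt err deg [-0.12  0.03 -2.05]
pics/t12.png
blade up slope -0.155 y@261 328.5 y@286 324.6 y@590 277.4 y@610 274.3 rms 1.2 39
blade lo slope -0.141 y@261 420.3 y@286 416.8 y@590 373.9 y@610 371.1 rms 1.4 39
handle up slope -0.149 y@261 334.5 y@286 330.8 y@590 285.6 y@610 282.6 rms 0.7 47
handle lo slope -0.816 y@261 663.4 y@286 643.0 y@590 395.1 y@610 378.7 rms 20.5 47
ridge up slope -0.120 y@261 94.4 y@286 91.4 y@590 54.8 y@610 52.4 rms 0.5 80
ridge lo slope -0.123 y@261 145.2 y@286 142.2 y@590 104.9 y@610 102.4 rms 1.5 80
```

View pics/s12.png

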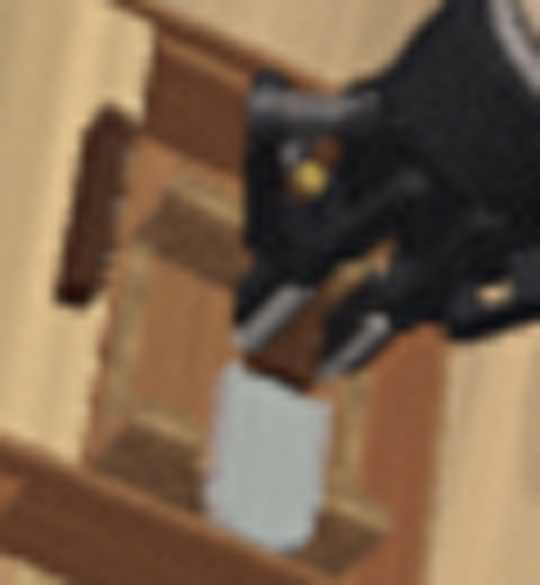

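View pics/t12.png

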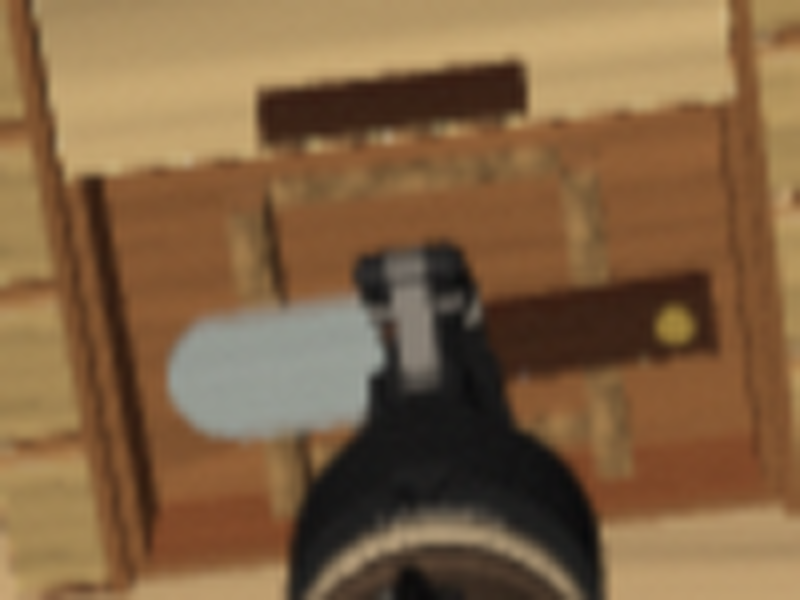

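move_arm(targets=[[[0,0,-0.15,0,0,0,0],[0,0,0,0,0,0.015,0],[0,0,0,0,0,0.012,0],[0,0,0,0,0,0,0]]])

```text
t: 16.2
position: [0.5241, -0.0086, 0.0962]
ee_rot: [0.965, 0.049, 0.257, -0.011]
wrist_force: [-0.6, -1.8, 0.6]
gripper_width: 0.218
```

```bash
python3 -c "
from h import *
fc()"; python3 look.py 13; python3 meas.py pics/t13.png
```

```text
t16.20 case [-9.6 -3.2 53.4] Fcase [-0.4 -1.7  0.9] Tq [-0.19  0.33 -0.  ] rot [ 0.01 -0.14 -0.47]
t16.30 p [ 0.5242 -0.0086  0.0962] case [-9.5 -3.2 53.4] F [-2.5 -1.7 -0. ] g0.212 q [-0.18  0.16  2.31  0.68  0.21 -0.91]
tilt err deg [ 0.02 -0.13 -0.51]
pics/t13.png
blade up slope -0.126 y@261 327.4 y@286 324.3 y@590 286.1 y@610 283.6 rms 1.1 39
blade lo slope -0.148 y@261 421.1 y@286 417.4 y@590 372.4 y@610 369.4 rms 2.1 39
handle up slope -0.124 y@261 334.4 y@286 331.3 y@590 293.7 y@610 291.2 rms 0.9 47
handle lo slope -0.706 y@261 630.9 y@286 613.3 y@590 398.8 y@610 384.7 rms 18.4 47
ridge up slope -0.120 y@261 94.3 y@286 91.3 y@590 54.7 y@610 52.3 rms 0.5 80
ridge lo slope -0.122 y@261 145.1 y@286 142.1 y@590 104.9 y@610 102.5 rms 1.5 80
```

move_arm(targets=[[[0,0,0.1,0,0,0,0],[0,0,0.1,0,0,0,0],[0,0,0,0,0,0,0]]])

```text
t: 16.55
position: [0.5247, -0.0086, 0.0955]
ee_rot: [0.965, 0.049, 0.258, -0.011]
wrist_force: [-16.9, -4.6, 19.7]
gripper_width: 0.221
```

```bash
python3 -c "
from h import *
fc()"
```

```text
t16.55 case [-9.4 -3.3 52.6] Fcase [-5.1 -3.  25.7] Tq [-0.37  1.26 -0.01] rot [ 0.02 -0.07 -0.52]
```

move_arm(targets=[[[0,0,-0.1,0,0,0,0],[0,0,-0.05,0,0,0,0],[0,0,0,0,0,0,0]]])

```text
t: 16.8
position: [0.525, -0.0085, 0.0964]
ee_rot: [0.965, 0.049, 0.258, -0.011]
wrist_force: [-2.9, -0.1, 0.2]
gripper_width: 0.221
```

```bash
python3 - <<'E'
from h import *
import shutil
fc()
from ovh import go
t=viewer.camera("top");s=viewer.camera("side"); cv2.imwrite("pics/T14.png",t[:,:,::-1]);cv2.imwrite("pics/S14.png",s[:,:,::-1])
go("14",[(-1.7,26,-1)]); shutil.copy("pics/ovh14.png","pics/ovh14a.png"); go("14",[(1,34,-1)])
E
```

```text
t16.80 case [-8.7 -3.2 53.2] Fcase [-2.4  0.2  1.6] Tq [0.12 0.6  0.07] rot [ 0.01 -0.06 -0.51]
```

View pics/ovh14a.png

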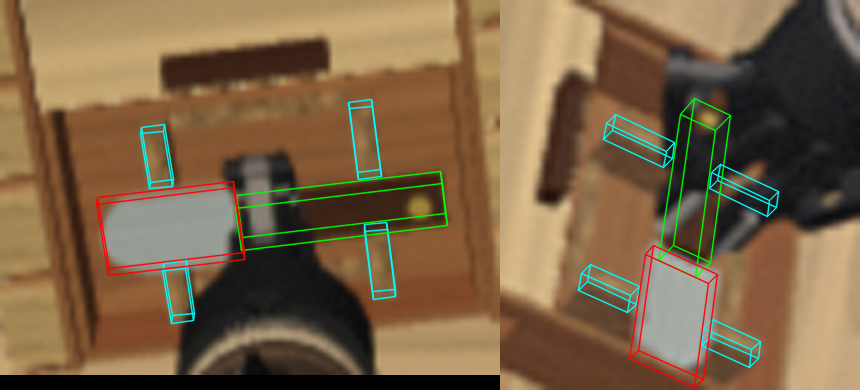

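View pics/ovh14.png

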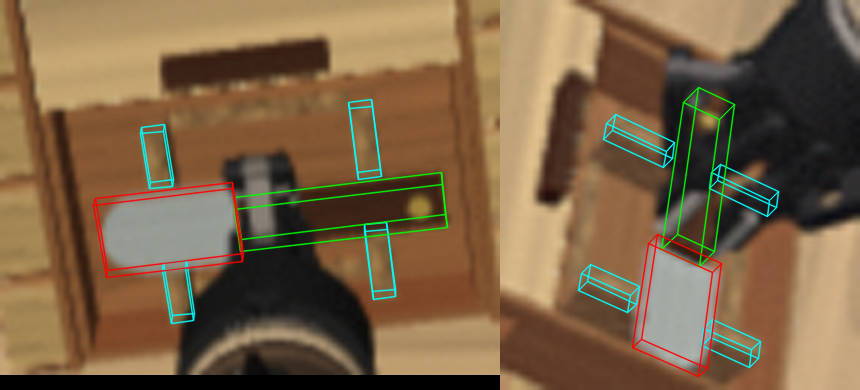

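The side overlay now matches the seated height (underside at z 26), not the rib-top height. I'll release.

move_arm(targets=[[[0,0,0,0,0,0,0.3],[0,0,0,0,0,0,0.4],[0,0,0,0,0,0,0.5],[0,0,0,0,0,0,0.5],[0,0,0,0,0,0,0.5],[0,0,-0.5,0,0,0,0.5],[0,0,-1,0,0,0,0.5],[0,0,-2,0,0,0,0.5],[0,0,-2.5,0,0,0,0.5],[0,0,-3,0,0,0,0.5],[0,0,-3,0,0,0,0.5],[0,0,0,0,0,0,0.5]]])

```text
t: 17.9
position: [0.468, -0.0154, 0.207]
ee_rot: [0.963, 0.049, 0.264, -0.009]
wrist_force: [0.7, -0.2, 0.5]
gripper_width: 0.504
```

```bash
python3 - <<'E'
from h import *
import shutil
fc()
from ovh import go
t=viewer.camera("top");s=viewer.camera("side"); cv2.imwrite("pics/T15.png",t[:,:,::-1]);cv2.imwrite("pics/S15.png",s[:,:,::-1])
crop(t,245,205,100,75,8,"pics/t15.png"); crop(s,295,235,60,65,9,"pics/s15.png")
go("15",[(-1.7,26,-1)])
E
```

```text
t17.90 case [ -3.1  -4.8 177.7] Fcase [ 0.9 -0.3  0.1] Tq [ 0.03  0.24 -0.  ] rot [-0.29  0.67 -0.56]
```

View pics/t15.png

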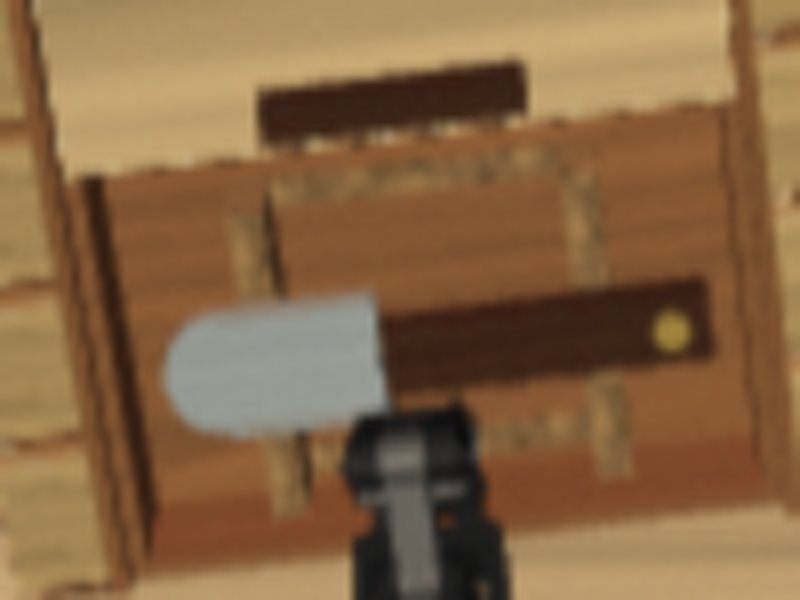

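View pics/s15.png

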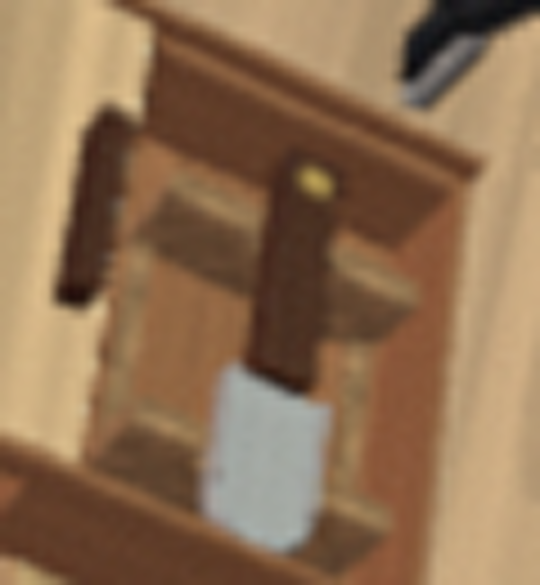

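View pics/ovh15.png

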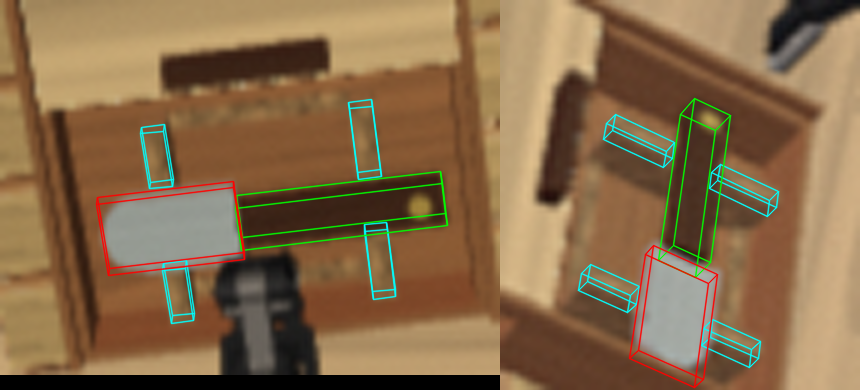

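```bash
python3 - <<'E'
from h import *
row(toolcase(),cw(66,0,98),8)
E
```

```text
row [0.893, -0.05, 0.962, 0.0, -0.001, 0.001] x 8
mid [0.53, -0.007, 0.184] end [0.567, -0.002, 0.173] target [ 0.5668 -0.0014  0.1726] minz 0.173
```

move_arm(targets=[[[0.89,-0.05,0.96,0,-0.001,0.001,0.4],[0.89,-0.05,0.96,0,-0.001,0.001,0.4],[0.89,-0.05,0.96,0,-0.001,0.001,0.4],[0.89,-0.05,0.96,0,-0.001,0.001,0.4],[0.89,-0.05,0.96,0,-0.001,0.001,0.4],[0.89,-0.05,0.96,0,-0.001,0.001,0.4],[0.89,-0.05,0.96,0,-0.001,0.001,0.4],[0.89,-0.05,0.96,0,-0.001,0.001,0.4],[0,0,0,0,0,0,0.4],[0,0,0,0,0,0,0.4]]])

```text
t: 18.83
position: [0.5648, -0.0008, 0.1677]
ee_rot: [0.966, 0.045, 0.254, -0.011]
wrist_force: [-0.9, -0.3, 0.0]
gripper_width: 0.397
```

```bash
python3 - <<'E'
from h import *
fc(); row(toolcase(),cw(68,0,71),6)
s=viewer.camera("side"); crop(s,265,190,120,120,5,"pics/s16.png")
E
```

```text
t18.83 case [61.9  0.8 94.8] Fcase [-0.8 -0.2  0.5] Tq [-0.01  0.25  0.01] rot [-0.03 -0.6  -0.02]
row [0.104, 0.013, 0.396, 0.0, 0.002, 0.0] x 6
mid [0.576, -0.0, 0.156] end [0.582, -0.0, 0.15] target [ 0.582  -0.      0.1502] minz 0.15
```

View pics/s16.png

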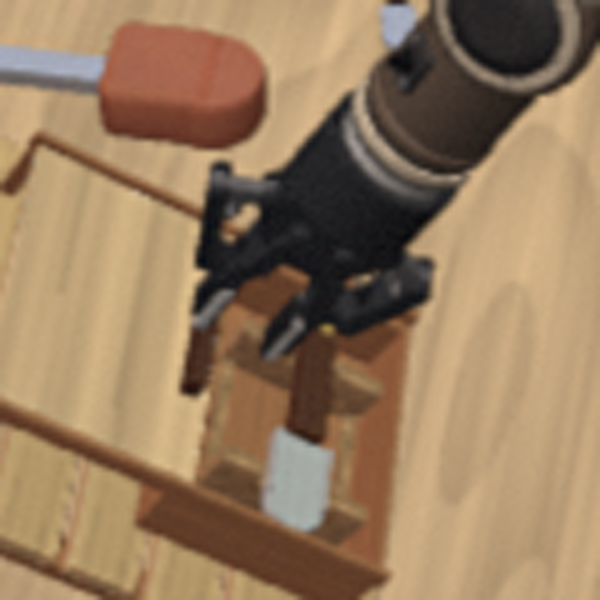

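move_arm(targets=[[[0.4,0,0,0,0.006,0,0.4],[0.4,0,0,0,0.004,0,0.4],[0,0.05,0.4,0,0,0,0.4],[0,0,0.4,0,0,0,0.4],[0,0,0.4,0,0,0,0.4],[0,0,0.4,0,0,0,0.4],[0,0,0.4,0,0,0,0.4],[0,0,0.35,0,0,0,0.4],[0,0,0,0,0,0,0.4]]])

```text
t: 19.63
position: [0.584, 0.0001, 0.1527]
ee_rot: [0.965, 0.045, 0.26, -0.011]
wrist_force: [-0.2, 0.2, -0.2]
gripper_width: 0.402
```

```bash
python3 - <<'E'
from h import *
fc()
s=viewer.camera("side"); crop(s,265,190,120,120,5,"pics/s17.png")
E
```

```text
t19.63 case [71.  -0.  72.2] Fcase [-0.3  0.2 -0.1] Tq [-0.    0.16 -0.06] rot [-0.08  0.12 -0.01]
```

View pics/s17.png

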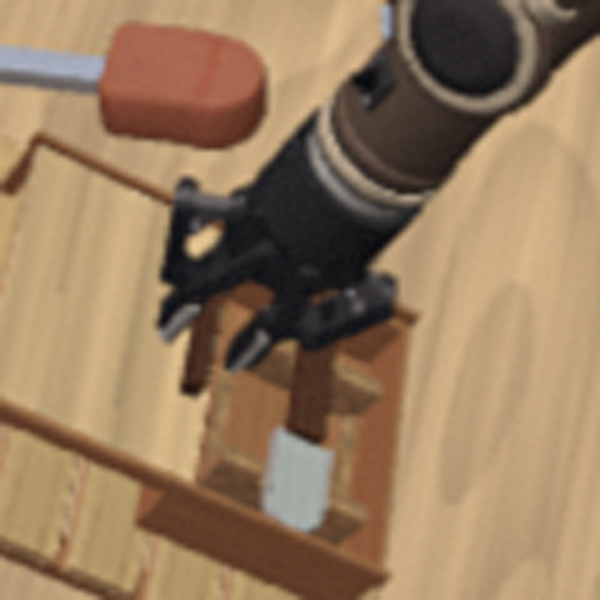

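move_arm(targets=[[[0,0,0.2,0,0,0,0.4],[-0.5,0,0.05,0,0,0,0.4],[-1,0,0,0,0,0,0.4],[-1,0,0,0,0,0,0.4],[-1,0,0,0,0,0,0.4],[-1,0,0,0,0,0,0.4],[-1,0,0,0,0,0,0.4],[0,0,0,0,0,0,0.4]]])

```text
t: 20.35
position: [0.5369, -0.0043, 0.1232]
ee_rot: [0.965, 0.044, 0.26, -0.011]
wrist_force: [-0.2, 1.1, -1.2]
gripper_width: 0.4
```

```bash
python3 - <<'E'
from h import *
fc(); st()
E
```

```text
t20.35 case [15.3 -0.1 70.3] Fcase [-0.6  1.1 -1. ] Tq [-0.02  0.24  0.02] rot [-0.1   0.16  0.01]
t20.35 p [ 0.5369 -0.0043  0.1232] case [15.3 -0.1 70.3] F [-0.2  1.1 -1.2] g0.400 q [-0.16  0.12  2.28  0.49  0.26 -0.7 ]
tilt err deg [-0.1   0.16  0.01]
```

move_arm(targets=[[[-1,0,0,0,0,0,0.4],[-1,0,0,0,0,0,0.4],[-1,0,0,0,0,0,0.4],[-1,0,0,0,0,0,0.4],[-1,0,0,0,0,0,0.4],[-1,0,0,0,0,0,0.4],[0,0,0,0,0,0,0.4],[0,0,0,0,0,0,0.4]]])

```text
t: 21.02
position: [0.4864, -0.0091, 0.0937]
ee_rot: [0.965, 0.044, 0.26, -0.011]
wrist_force: [1.5, -0.3, -0.7]
gripper_width: 0.4
```

```bash
python3 - <<'E'
from h import *
fc(); st()
s=viewer.camera("side"); crop(s,265,190,120,120,5,"pics/s18.png")
E
```

```text
t21.02 case [-43.5  -0.1  70.1] Fcase [ 0.9 -0.5 -1.4] Tq [0.01 0.3  0.05] rot [-0.08  0.18  0.01]
t21.02 p [ 0.4864 -0.0091  0.0937] case [-43.5  -0.1  70.1] F [ 1.5 -0.3 -0.7] g0.400 q [-0.2   0.1   2.4   0.81  0.2  -1.05]
tilt err deg [-0.08  0.18  0.01]
```

View pics/s18.png

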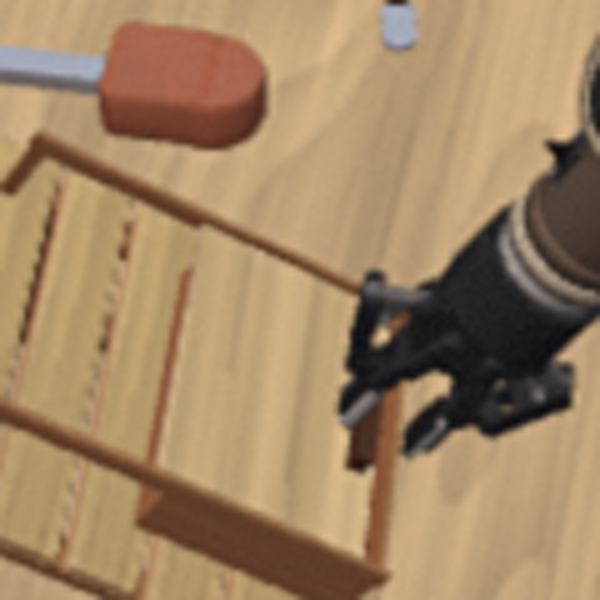

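The cover is passing freely over the horn, with about 15 mm to go.

move_arm(targets=[[[-0.5,0,0,0,0,0,0.4],[-0.5,0,0,0,0,0,0.4],[-0.4,0,0,0,0,0,0.4],[0,0,0,0,0,0,0.4]]])

```text
t: 21.4
position: [0.4752, -0.0104, 0.0871]
ee_rot: [0.964, 0.044, 0.261, -0.011]
wrist_force: [0.4, -0.0, 1.4]
gripper_width: 0.399
```

```bash
python3 - <<'E'
from h import *
fc(); st()
E
```

```text
t21.40 case [-56.4  -0.4  70. ] Fcase [ 1.  -0.1  1. ] Tq [-0.05  0.12  0.  ] rot [-0.12  0.26 -0.01]
t21.40 p [ 0.4752 -0.0104  0.0871] case [-56.4  -0.4  70. ] F [ 0.4 -0.   1.4] g0.399 q [-0.21  0.1   2.42  0.92  0.18 -1.17]
tilt err deg [-0.12  0.26 -0.01]
```

move_arm(targets=[[[-0.2,0,0,0,0,0,0.4],[-0.2,0,0,0,0,0,0.4],[0,0,0,0,0,0,0.4]]])

```text
t: 21.65
position: [0.4738, -0.0107, 0.0864]
ee_rot: [0.964, 0.045, 0.262, -0.011]
wrist_force: [7.2, 1.8, 0.4]
gripper_width: 0.396
```

```bash
python3 - <<'E'
from h import *
fc(); st()
E
```

```text
t21.65 case [-58.   -0.6  70.1] Fcase [ 6.6  1.2 -3.3] Tq [ 0.33 -0.72  0.05] rot [-0.12  0.44 -0.05]
t21.65 p [ 0.4738 -0.0107  0.0864] case [-58.   -0.6  70.1] F [7.2 1.8 0.4] g0.396 q [-0.21  0.1   2.43  0.96  0.18 -1.21]
tilt err deg [-0.12  0.44 -0.05]
```

move_arm(targets=[[[-0.2,0,0,0,0,0,0.4],[-0.2,0,0,0,0,0,0.4],[0,0,0,0,0,0,0.4]]])

```text
t: 21.9
position: [0.4736, -0.011, 0.0865]
ee_rot: [0.963, 0.045, 0.265, -0.011]
wrist_force: [14.2, 6.5, 0.5]
gripper_width: 0.402
```

```bash
python3 - <<'E'
from h import *
fc(); st()
E
```

```text
t21.90 case [-58.2  -0.9  70.4] Fcase [13.   5.2 -7. ] Tq [ 0.69 -1.62  0.09] rot [-0.11  0.71 -0.08]
t21.90 p [ 0.4736 -0.011   0.0865] case [-58.2  -0.9  70.4] F [14.2  6.5  0.5] g0.402 q [-0.21  0.1   2.43  1.    0.18 -1.25]
tilt err deg [-0.11  0.71 -0.08]
```

move_arm(targets=[[[0.6,0,0,0,0,0,0.4],[0.5,0,-0.3,0,0,0,0.4],[0,0,-2,0,0,0,0.4],[0,0,-3,0,0,0,0.4],[0,0,-3,0,0,0,0.4],[0,0,-3,0,0,0,0.4],[0,2,-3,0,0,0,0.4],[0,4,-3,0,0,0,0.4],[0,4,0,0,0,0,0.4],[0,4,0,0,0,0,0.4],[0,4,0,0,0,0,0.4],[0,4,0,0,0,0,0.4],[0,0,0,0,0,0,0.4]]])

```text
t: 22.98
position: [0.4132, -0.2376, 0.2346]
ee_rot: [0.964, 0.041, 0.261, -0.008]
wrist_force: [-0.3, 0.0, 1.0]
gripper_width: 0.4
```

```bash
python3 - <<'E'
from h import *
st()
t=viewer.camera("top");s=viewer.camera("side"); cv2.imwrite("pics/top19.png",t[:,:,::-1]);cv2.imwrite("pics/side19.png",s[:,:,::-1])
t0=cv2.imread("pics/top0.png")[:,:,::-1]; s0=cv2.imread("pics/side0.png")[:,:,::-1]
for a,b,o in ((t,t0,(270,255,60,20)),(s,s0,(325,250,30,45))):
    x,y,w,h=o; A=a[y:y+h,x:x+w].astype(np.float32).mean(2);B=b[y:y+h,x:x+w].astype(np.float32).mean(2)
    print(cv2.phaseCorrelate(B,A), abs(A-B).max())
    for im in (a,b): 
        m=(im[y:y+h,x:x+w].astype(int).sum(2)<150); yy,xx=np.nonzero(m); print(m.sum(),xx.mean()+x,yy.mean()+y)
d=abs(t.astype(int)-t0).sum(2)>60; print(np.argwhere(d[80:300,150:460]).shape)
cv2.imwrite("pics/diff.png",(d*255).astype(np.uint8))
crop(t,150,80,320,240,2.5,"pics/t19.png")
E
```

```text
t22.98 p [ 0.4132 -0.2376  0.2346] case [ -54.3 -221.   239.1] F [-0.3  0.   1. ] g0.400 q [-0.88 -0.16  2.26  0.6   0.81 -1.33]
tilt err deg [-0.59  0.25  0.26]
((0.36773617659198976, 2.8711875184883073), 1.0658650676409402) 125.33334
173 300.9653179190751 268.71676300578036
197 300.53299492385787 265.994923857868
((1.9838899700331307, 1.8036309953881755), 0.954328626703333) 136.33333
43 341.4186046511628 275.27906976744185
41 339.1707317073171 274.4390243902439
(1779, 2)
```

View pics/t19.png

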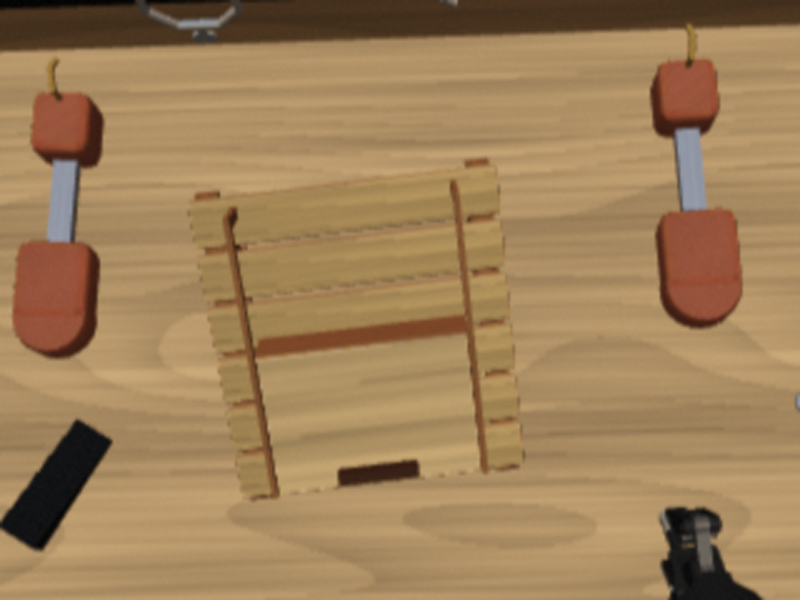

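View pics/side19.png

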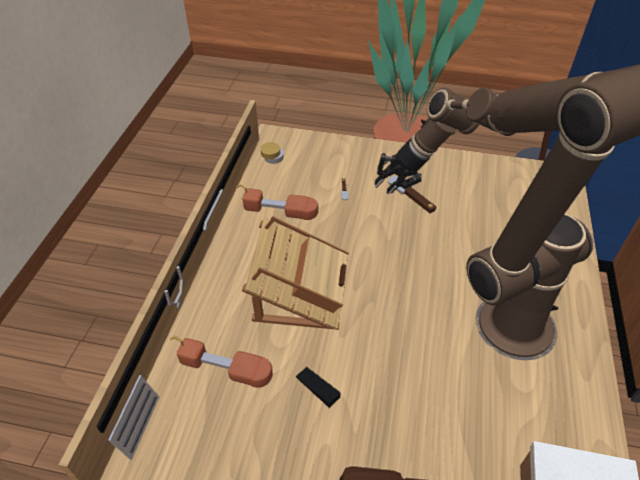

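```bash
python3 - <<'E'
from h import *
import h
from scipy.optimize import brentq
h.CASE[:]=[.5609,-.0012,.0581,np.radians(5.32)]
for n,a,b,oa,ob in (("top","top5","top19",(270,205,55,25),(270,255,60,20)),("side","side5","side19",(298,244,14,28),(330,255,20,40))):
    c=[]
    for f,(x,y,w,hh) in ((a,oa),(b,ob)):
        im=cv2.imread(f"pics/{f}.png")[y:y+hh,x:x+w].astype(int); m=im.sum(2)<170; yy,xx=np.nonzero(m); c.append(np.array([xx.mean()+x,yy.mean()+y]))
    q=lambda o: proj(n,cw(-50+o,0,58))[0]
    D=c[0]-c[1]; dirn=(q(118)-q(0)); dirn/=np.linalg.norm(dirn)
    f=lambda o:(q(118)-q(o))@dirn - D@dirn
    print(n,c,"cover opening mm (if full open was 118):",brentq(f,-40,80))
E
```

```text
top [array([293.52459016, 217.38797814]), array([300.8, 268.8])] cover opening mm (if full open was 118): 0.01703481215140322
side [array([304.76315789, 258.14473684]), array([341.88607595, 275.11392405])] cover opening mm (if full open was 118): 0.310451809038634
```

```bash
python3 - <<'E'
from h import *
a=cv2.imread("pics/top0.png").astype(int);b=cv2.imread("pics/top19.png").astype(int)
for n,(x,y,w,h) in dict(treeL=(150,100,45,125),treeR=(408,85,42,125),wedge=(145,245,55,58)).items():
    print(n,abs(a-b)[y:y+h,x:x+w].max())
workorder.hand_in(); print(readout.state()["t"])
E
```

```text
treeL 9
treeR 9
wedge 9
the job is handed in; nothing more can be done
the job is handed in; nothing more can be done
```

The job is done and handed in at about 23 s of the 67 s allowed. I slid the cover up to its end stop, set the middle-sized shoehorn in the two notches with the blade in the wide one, and slid the cover down to its lower stop.

**Seating:** The horn went in with some rubbing. I had to correct its yaw by a couple of degrees, and the cradle sat about 11 mm down the slope. While feeling for the notches the contact force briefly reached about 25 N when the horn met the notch floor. I eased off straight away and released it at about 1–2 N, so it was not pressed home.

**Last checks:**
- **Shoehorn:** after release, the side picture matched the fully seated height rather than the rib-top height. The cover then passed over it without any noticeable resistance.
- **Cover:** it stopped firmly at the lower end, with the push force rising to 13 N. The pictures put the remaining opening at 0.0 mm (top) and 0.3 mm (side).
- **Wedge and trees:** the wedge and both shoe trees show no change in the top picture from start to finish.
- **Robot:** the arm ended clear of everything, with the wrist force reading at noise level.

**What disagreed:**
- **Start position:** the cover was about 6 mm open at the start, not fully shut.
- **Cover travel:** the travel by touch came out about 2.7 mm shorter than expected, while both pictures agree that the cover is shut. I put this down to the actual finger opening.

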